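Fetch the parts basket and hang it on the swivel hook to drip

ROBOT

A 6-joint arm with a two-finger parallel gripper is mounted at the origin on the work surface. World frame = base frame: x ahead of the robot, y to its left, z up, the work surface at z = 0. Lengths are in m, angles in rad, forces in N, time in s.
With the tool pointing down it reaches from about 0.35 to 0.925 m from the base axis. Payload 6.4 kg.
Tool frame: the origin (TCP) lies at the very end of the fingers, on their centre line; the grasp point (between the pads) lies 19 mm behind it (grasp_offset is the distance from the TCP to the grasp point, in m); x points along the fingers, y is the direction in which the jaws open and shut, and the axes are right-handed (so a half turn about x gives the same grasp; the last joint's range is limited). The gripper opens to 85 mm and grips with 20 to 120 N. Pads are 22 mm wide; open, the fingers measure 114 mm over their backs; the gripper's body (76 mm by 85 mm) begins 54 mm behind the grasp point. The pads swing forward as they close: fully open they stand 13 mm farther back than shut.
Start: joints at [0.971, 0.245, 1.558, -0, 1.339, -0.174], TCP at [0.268, 0.592, 0.231] pointing down, gripper open.
Joint ranges: [-3.13, 3.13], [-1.02, 2.26], [0.13, 2.54], [-0.95, 4.09], [0.21, 2.88], [-2.74, 2.74]. Speed limits (rad/s): [2.57, 2.57, 3.14, 3.14, 3.14, 3.14].

INTERFACE

Orientations are given as a unit quaternion [x, y, z, w].
In Python, from workcell import * gives the robot as it stands.
- The arm moves only by the shell command python3 -m inch 'ROWS'. ROWS is JSON, a list of rows, each an object with "offset": the shift along the tool's x, y, z scaled (see below), a list of three; "turn": the turn, a rotation vector about the tool's x, y, z scaled (see below), a list of three; "jaw": the opening, from -1 (shut) to 1 (fully open), so that 0 is half open. In form: [{"offset": [tx, ty, tz], "turn": [rx, ry, rz], "jaw": jaw}, ...]. A call has 1 to 10 rows; each row is the pose to reach, as a shift and turn from the pose measured when the call began, along the tool's axes at that moment; what a row does not reach only later rows make up. The controller multiplies each number of a shift by 0.5 m and each number of a turn by pi/2 rad. A row lasts 1/12 s, in which the tool goes at most 41.7 mm and 7.16 degrees, less where a joint would pass 70% of its speed; a pose out of reach is approached as far as the arm can. A call with a number of a shift or a turn outside -1 to 1 is refused whole. A call with a gripper value outside its range is refused whole. The fingers move at their own pace and stop on an object; the grip force is fixed at half the most. Time passes only in rows, so rows that repeat a pose let the fingers close. It gives the time, the measured TCP pose, the force and the opening at its end, in the units of the state.
- state(): the state, without advancing time (a new reading comes with each control period).
- grab_frame(name): name is "side" or "top" or "wrist"; returns the picture (384x512x3 uint8, red, green, blue); there is no depth.
- camera_model(name): a dict with "mtx" (3x3 intrinsics, pixels), "eye" and "rotation" of the camera in the world; the wrist camera has in their place "hand_eye" (4x4, takes a point from camera to tool coordinates, whose origin is the TCP and whose axes are the tool frame's). Camera axes: x right, y up, looking along -z (the intrinsics and any distortion apply to the point x, -y, -z); pixel columns grow to the right and rows downward; lengths in m; the calibration is good to about 2 mm. A picture is of the moment at which its call begins: read the wrist's pose just before it. camera_model takes no time and is no camera call.
- hand_in(): hands the job in, once; it reports no verdict.
The state is a dict: "time": time; "qpos": joint angles; "qd": joint speeds; "joint_torque": joint torques, N m; "eef_pos": TCP position; "tool_rot": TCP orientation; "contact_force": force on the tool from outside, world axes, zero at the start; "torque": the same for the moment, N m; "finger_gap": opening from 0.0 (shut) to 1.0 (fully open).
Only numpy, scipy, OpenCV 4.12 (cv2) and the standard library are available. Lean on these libraries where they do the work, as an engineer would, in place of code of your own. Each camera call takes 0.05 s, during which the arm holds its last target.

TASK

First turn the brass swivel hook so that it points straight out over its white drip dish. Then use the hook rod from the rack to lift the parts basket out of the deep tank, stand it on the dark draining pad, unhook the rod and hang it back in its rack. Finally take the basket itself with the gripper and hang it by its bail on the swivel hook, still over the dish; do not reach into the tank with the gripper, and leave the other things on the bench where they are.

Things in the scene. Friction and masses are not known exactly. Their poses are not given: they have to be found in the camera images.
- swivel (a joint): turn of the brass swivel hook on its post, rad. 0: the hook points squarely out over the white drip dish; grows counter-clockwise seen from above; range -0.7 to 2.6; starts 0.9 to 1.9. Stiff (0.06 N m of friction), stays where it is left
- stand: fixed steel stand: a base plate and a 20 mm post; origin at the foot of the post = the swivel's vertical axis; its -x axis points from the post to the dish. The hook arm turns at 135 mm above the table
- dish (a point): centre of the bottom of the round white drip dish (96 across, 12 high) fixed on the stand, 88 mm from the post axis
- hook_arm (a point): middle of the straight part of the brass swivel arm, 42 mm from the post axis, 135 above the table: a level bar 10 wide and 12 high (from 8 to 64 mm from the axis), good to pinch from above or push sideways. Its -x axis points outward along the arm
- hook_seat (a point): the dip of the swivel hook, 88 mm out from the post axis: the place of the centre of the basket's bar when it hangs there. Beyond the arm a 7 mm round wire dips 6 mm to this seat and ends, 103 mm from the axis, in an upturned tip whose top is 8.5 mm above this point; lowest point of the wire 9.5 below it. Its -x axis points outward
- basket: small steel parts basket, open box 40 (x) x 76 (y) x 22 high, 60 to 130 g, with a stiff fixed bail over it lengthwise. Origin: centre of its underside, z up. Starts standing on the floor of the tank
- basket_bar (a point): centre of the bail's top bar, 56 above the basket's underside; bar along y. The middle (y within 16 mm) is a round wire 5 thick, rising gently to the centre. From 16 to 38 mm either side are flat shoulders 8 thick in x, 5 high, top 1.5 mm below this point, with a leg (8 x 5) at 35.5 mm down to the basket: places to pinch from above across x, leaving the middle free. Free height between bar and basket rim 31
- tank: fixed white cleaning tank, drained, outer 92 (x) x 120 (y) x 135 high; origin centre of its underside. Open well 72 (x) x 100 (y), walls 10, its floor 6 above the table, so the basket's bar is about 73 below the rim, too deep for a gripper
- tank_mouth (a point): centre of the tank's opening at rim height
- rod: hook rod, 60 g: black handle on top, straight steel shaft 6 thick, a double hook at the bottom. Origin: middle of the handle; z up along the rod; the hook's mouth opens to its +x side then up. Starts hanging upright in the rack
- rod_handle (a point): middle of the handle, a block 30 (x) x 16 (y) x 46 high, to pinch across y. Below it, 21 to 25 mm under this point, is a square flange 34 x 34 by which it hangs. The rod tips in the grip if its hook is knocked: carry it well above the tank's rim
- rod_hook (a point): place of the centre of the basket's bar when carried: 125 below the handle's middle and 7.5 to its +x. Two 5 mm thick tines at y = +-8 go down the shaft side (x = 0), out to x = 15 and up; tine tips 5.5 above this point, lowest point 7.5 below it, room for the bar 10 wide. To pass the tips under the bar go at least 8 mm below the carrying height; 17 mm is midway between bar and basket rim
- rack: fixed wooden rack, base 120 x 90; at 130 height two level steel prongs (from x = -22 back to an upright at x = 43), gap between them 14 along y, open at the -x end. The rod's flange rests on them, the shaft in the gap. Take the rod out by lifting about 12 mm and sliding it out along the rack's -x by 50 mm or more; put it back the reverse way
- rack_seat (a point): where the middle of the rod's handle is when it hangs in the rack (155 above the table), x axes of rod and rack alike
- pad: fixed dark ribbed draining pad lying on the table, 110 (x) x 140 (y) x 4
- pad_top (a point): centre of the pad's top surface
- loupe: black cone-shaped eye loupe, 38 wide, 30 high, standing (mm); bystander, leave alone. Origin at its underside's centre
- screwdriver: small metal screwdriver lying flat, 150 long (mm); bystander, leave alone
- tin: shallow round steel bowl, 70 across, 22 high (mm); bystander, leave alone. Origin at its underside's centre
- blower: dark rubber dust blower standing nozzle up, 60 across, 85 high (mm); bystander, leave alone. Origin at its underside's centre
- jar: amber glass jar with black cap, 44 across, 55 high (mm); bystander, leave alone. Origin at its underside's centre
- block: wooden block 80 x 60 x 28 with small holes (mm); bystander, leave alone. Origin at its underside's centre
- watch: wristwatch lying flat, 100 long, 12 high (mm); bystander, leave alone. Origin at its underside's centre
There are look-alikes about, which are no part of the job. Leave any brown or green look-alike of the rod alone.

How it is judged:
On the way, in this order (a step that is already met when the one before it is completed fails the run):
1. the swivel hook points over the drip dish (value of joint swivel between -0.2 and 0.2 rad), for 0.2 s.
2. the basket hangs on the hook rod, clear above the tank's rim, not touched by the fingers (height (world z) of basket above 0.137 m and contact force between rod and basket above 0.2 N and contact force between each of the fingers, tank and basket below 0.05 N), for 0.1 s.
3. the basket stands upright on the draining pad, let go by rod and fingers (horizontal distance between basket and pad_top below 0.07 m and contact force between pad and basket above 0.2 N and angle between basket's own z axis and vertical below 0.12 rad and contact force between each of rod, the fingers and basket below 0.05 N and linear speed of basket below 0.03 m/s), for 0.2 s.
At the end, for the whole second after the job is handed in: The basket hangs at rest and upright (within 0.25 rad) with its bar in the dip of the swivel hook (within 16 mm of the seat), the hook within 0.25 rad of pointing straight over the dish; the rod hangs upright at rest in its rack, its handle within 25 mm of the rack seat (distance between basket_bar and hook_seat below 0.016 m and contact force between stand and basket above 0.2 N and angle between basket's own z axis and vertical below 0.25 rad and linear speed of basket below 0.05 m/s and value of joint swivel between -0.25 and 0.25 rad and distance between rod_handle and rack_seat below 0.025 m and angle between rod's own z axis and vertical below 0.15 rad and linear speed of rod below 0.03 m/s); the robot touches nothing.
It fails at once if the fingers reach into the tank for the basket (contact force between the fingers and basket above 0.5 N and horizontal distance between basket and tank_mouth below 0.05 m and height (world z) of basket below 0.14 m).
It fails at once if a bystander is moved more than 30 mm (distance of any of loupe, screwdriver, tin, blower, jar, block, watch from where it was at the start of the episode above 0.03 m).
It also fails if it takes over 72 s, if anything falls off the work surface, if the arm or the gripper's body presses on something with over 40 N, if the wrist force passes 120 N, or if a joint passes its speed limit or range.

## Working session

There is one attempt and no reset: what is moved stays moved. The work goes in short steps, Python scripts to look and compute and a shell command to move; the robot and the scene stay as the last step left them, time stands still between calls to the robot, and variables do not carry over. Pictures are saved under pics/ and viewed, and the job is handed in when it is done.

```bash
ls; mkdir -p pics
cat > h.py <<'E'
import numpy as np, cv2
from workcell import *
from scipy.spatial.transform import Rotation as R
def snap(n,f):
    im=grab_frame(n); cv2.imwrite('pics/'+f,im[:,:,::-1]); return im
E
python3 - <<'E'
from h import *
s=state();print(s)
for n in ("side","top","wrist"):
    snap(n,n+'0.png'); m=camera_model(n); print(n,{k:np.round(v,4).tolist() if not isinstance(v,str) else v for k,v in m.items()})
E
```

```text
pics
{'time': 0.0, 'qpos': array([ 9.70889108e-01,  2.45851660e-01,  1.55906728e+00, -1.26876535e-05,
        1.33867259e+00, -1.74074666e-01]), 'qd': array([-0.00064814, -0.0004438 ,  0.00180585, -0.00077038,  0.00033066,
       -0.00105863]), 'joint_torque': array([-9.63334642e-04, -4.29500985e+01, -3.26129866e+01, -1.79372892e-04,
        5.19135443e-03, -2.35708903e-06]), 'eef_pos': array([0.26815363, 0.59147684, 0.23012764]), 'tool_rot': array([ 0.14876241,  0.69140203, -0.1500746 ,  0.69087668]), 'contact_force': array([ 0.11705292,  0.44434347, -0.51275626]), 'torque': array([0.01716658, 0.01053338, 0.00016537]), 'finger_gap': 1.0020846465500028}
side {'mtx': [[379.3194, 0.0, 262.9998], [0.0, 379.3194, 190.146], [0.0, 0.0, 1.0]], 'eye': [0.062, -0.7078, 0.9374], 'rotation': [0.3509, -0.1107, -0.2862, 0.8847]}
top {'mtx': [[411.3339, 0.0, 260.1586], [0.0, 411.3339, 182.7974], [0.0, 0.0, 1.0]], 'eye': [0.3292, -0.0865, 1.2214], 'rotation': [-0.0529, 0.0498, 0.7126, -0.6978]}
wrist {'mtx': [[282.1374, 0.0, 258.9556], [0.0, 282.1374, 191.1548], [0.0, 0.0, 1.0]], 'hand_eye': [[-0.0005, 0.2662, -0.9639, -0.1419], [1.0, 0.001, -0.0003, -0.0005], [0.0009, -0.9639, -0.2662, -0.0681], [0.0, 0.0, 0.0, 1.0]]}
```

View pics/side0.png

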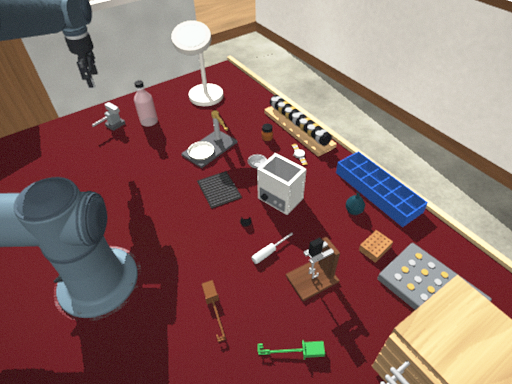

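View pics/top0.png

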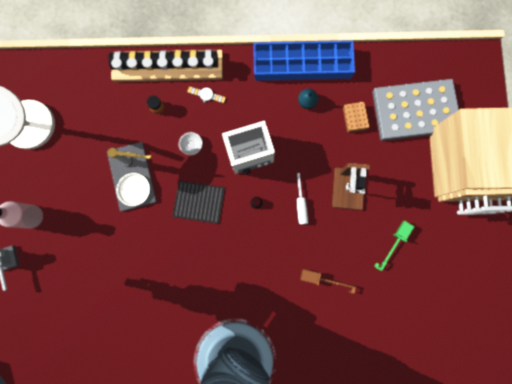

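View pics/wrist0.png

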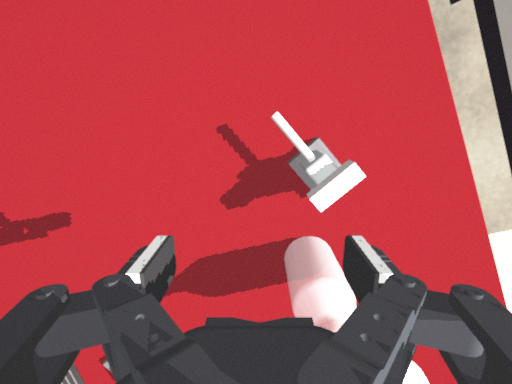

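```bash
cat >> h.py <<'E'
def pose(n,s=None):
    m=camera_model(n); K=np.array(m['mtx'])
    if 'eye' in m: return K,np.array(m['eye']),R.from_quat(m['rotation']).as_matrix()
    T=np.array(m['hand_eye']); s=s or state(); Rt=R.from_quat(s['tool_rot']).as_matrix()
    return K, Rt@T[:3,3]+s['eef_pos'], Rt@T[:3,:3]
def ray(n,u,v,s=None):
    K,e,Rm=pose(n,s); d=Rm@np.array([(u-K[0,2])/K[0,0],-(v-K[1,2])/K[1,1],-1]); return e,d/np.linalg.norm(d)
def onz(n,u,v,z,s=None):
    e,d=ray(n,u,v,s); return e+d*(z-e[2])/d[2]
def proj(n,p,s=None):
    K,e,Rm=pose(n,s); c=Rm.T@(np.asarray(p)-e); return np.array([K[0,0]*c[0]/-c[2]+K[0,2], K[1,1]*-c[1]/-c[2]+K[1,2]])
def tri(a,b):
    A=np.zeros((3,3));y=np.zeros(3)
    for e,d in (a,b):
        P=np.eye(3)-np.outer(d,d);A+=P;y+=P@e
    p=np.linalg.solve(A,y); return p,[np.linalg.norm((np.eye(3)-np.outer(d,d))@(p-e)) for e,d in (a,b)]
def crop(im,u0,v0,w,h,k,f):
    if isinstance(im,str): im=cv2.imread(im)[:,:,::-1]
    c=cv2.resize(im[v0:v0+h,u0:u0+w],None,fx=k,fy=k,interpolation=cv2.INTER_CUBIC)[:,:,::-1].copy()
    for i in range(0,w,10): cv2.putText(c,str(u0+i),(i*k,8),0,.3,(0,255,255),1) if i%20==0 else None; cv2.line(c,(i*k,9),(i*k,14),(0,255,255),1)
    for j in range(0,h,10): cv2.putText(c,str(v0+j),(0,j*k+4),0,.3,(0,255,255),1) if j%20==0 else None
    cv2.imwrite('pics/'+f,c)
E
python3 - <<'E'
from h import *
print(proj('top',[0,0,0]),proj('side',[0,0,0]))
crop('pics/top0.png',100,100,190,135,4,'tc1.png')
crop('pics/top0.png',280,150,130,110,5,'tc2.png')
crop('pics/side0.png',170,100,150,130,5,'sc1.png')
crop('pics/side0.png',240,220,110,90,6,'sc2.png')
E
```

```text
[234.47361446 361.5232363 ] [ 97.76346327 280.26141129]
```

View pics/tc1.png

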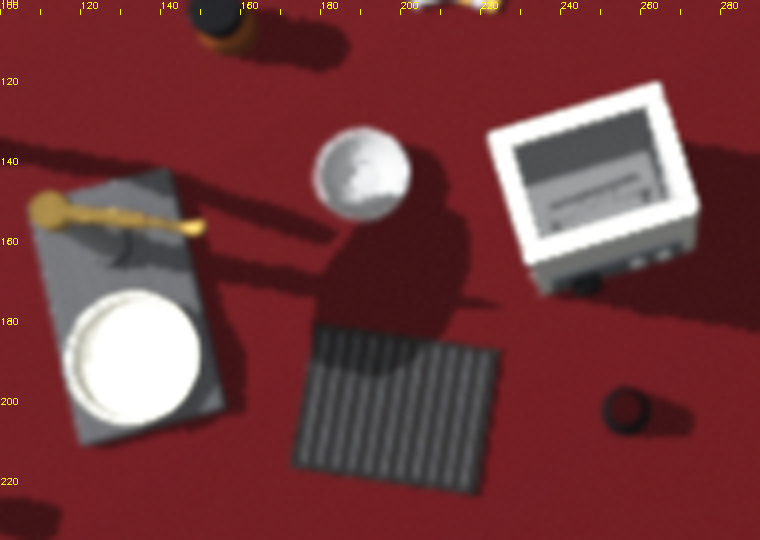

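View pics/tc2.png

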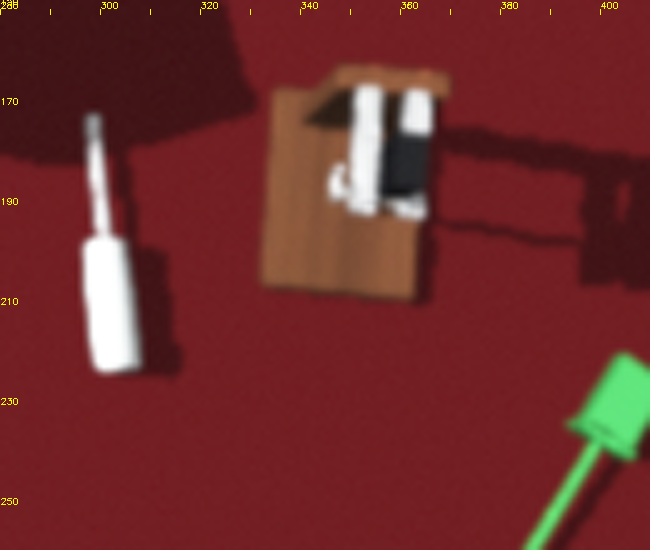

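View pics/sc1.png

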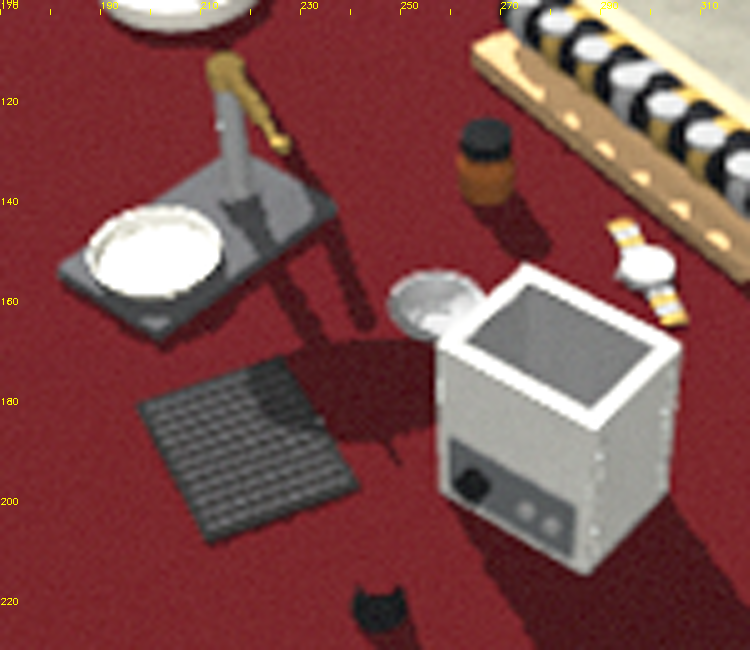

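View pics/sc2.png

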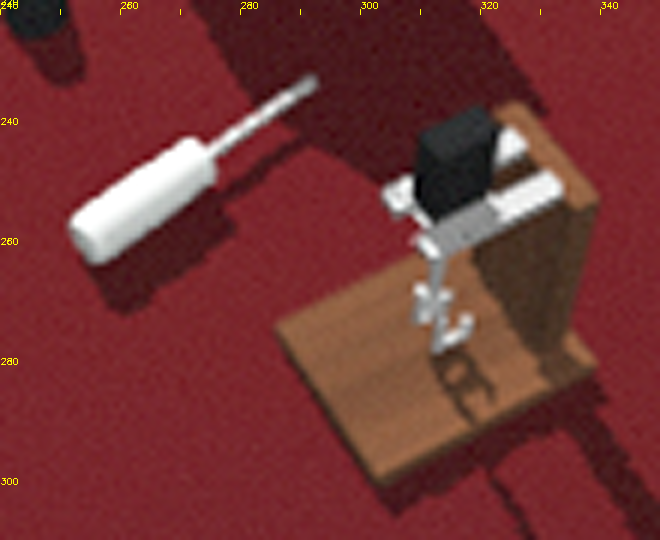

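Run:
```python
from h import *
r=lambda a:np.round(a,4)
print('post',tri(ray('top',112,152.5),ray('side',215,114)))
print('tip',tri(ray('top',149.5,157),ray('side',226,128.5)))
print('dish top',onz('top',133,189,.014), 'side',onz('side',200.5,149.5,.012))
P=np.array([onz('top',*p,.004) for p in [(179,181),(225,187),(219,223.5),(173,216.5)]]);print('pad',r(P),r(P.mean(0)),[np.linalg.norm(P[i]-P[i-1]) for i in range(4)])
P=np.array([onz('side',*p,.004) for p in [(227,171.5),(242,197),(212,208),(197,181)]]);print('pad',r(P.mean(0)))
P=np.array([onz('top',*p,.135) for p in [(222,133.5),(264.5,120.5),(275,151.5),(233,166)]]);print('tank',r(P),r(P.mean(0)),[np.linalg.norm(P[i]-P[i-1]) for i in range(4)])
P=np.array([onz('side',*p,.135) for p in [(276,153.5),(305.5,169),(288,184),(258,167.5)]]);print('tank',r(P),r(P.mean(0)),[np.linalg.norm(P[i]-P[i-1]) for i in range(4)])
# rack base bottom corners z=? (use side & top visible: front edge)
print('rackbase', r([onz('top',332,207,.014),onz('top',363,209.5,.014),onz('top',334,167,.014)]), r([onz('side',286,274,.014),onz('side',303,300,.014)]))
print('handle top', r(onz('top',360,182,.178)), r(onz('side',316,241,.178)))
print('bar',r([onz('top',237,151,.062),onz('top',258,144,.062)]))
```

```text
post (array([0.58139625, 0.31783573, 0.12869076]), [np.float64(0.00023744075287303147), np.float64(0.00023744075287319223)])
tip (array([0.56450588, 0.21362762, 0.13619037]), [np.float64(0.00036481233113247263), np.float64(0.00036481233113263217)])
dish top [0.49557326 0.29445627 0.014     ] side [0.49816064 0.3049199  0.012     ]
pad [[0.5182 0.1601 0.004 ]
 [0.4971 0.0224 0.004 ]
 [0.3888 0.041  0.004 ]
 [0.4123 0.177  0.004 ]] [0.4541 0.1001 0.004 ] [np.float64(0.10725144796756494), np.float64(0.13934316102720326), np.float64(0.10987955525352464), np.float64(0.13807200003814182)]
pad [0.4537 0.0973 0.004 ]
tank [[ 0.626   0.0177  0.135 ]
 [ 0.66   -0.0987  0.135 ]
 [ 0.5729 -0.1251  0.135 ]
 [ 0.5356 -0.0113  0.135 ]] [ 0.5986 -0.0543  0.135 ] [np.float64(0.09498828779204793), np.float64(0.12115818080092136), np.float64(0.09100286158280706), np.float64(0.11977190075911576)]
tank [[ 0.6255  0.0113  0.135 ]
 [ 0.6553 -0.0988  0.135 ]
 [ 0.5724 -0.1175  0.135 ]
 [ 0.5416 -0.0079  0.135 ]] [ 0.5987 -0.0532  0.135 ] [np.float64(0.08599114936444396), np.float64(0.114087200182097), np.float64(0.084983119778667), np.float64(0.11384018097188602)]
rackbase [[ 0.4298 -0.2925  0.014 ]
 [ 0.4205 -0.383   0.014 ]
 [ 0.549  -0.3039  0.014 ]] [[ 0.43   -0.2972  0.014 ]
 [ 0.4183 -0.3843  0.014 ]]
handle top [ 0.4787 -0.3391  0.178 ] [ 0.4802 -0.3411  0.178 ]
bar [[ 0.5931 -0.0182  0.062 ]
 [ 0.6125 -0.0792  0.062 ]]
```

```bash
cat >> h.py <<'E'
def toolR(yaw): # tool x down, tool z axis horizontal direction at yaw, y = z x x
    z=np.array([np.cos(yaw),np.sin(yaw),0]);x=np.array([0,0,-1.]);return np.column_stack([x,np.cross(z,x),z])
def rel(p,yaw=None,s=None,rx=None):
    """offset/turn numbers to reach TCP p with tool-z yaw"""
    s=s or state(); R0=R.from_quat(s['tool_rot']).as_matrix()
    o=R0.T@(np.array(p)-s['eef_pos'])/.5
    Rt=R0 if yaw is None else toolR(yaw)
    t=R.from_matrix(R0.T@Rt).as_rotvec()/(np.pi/2)
    return np.round(o,3).tolist(),np.round(t,3).tolist()
def now():
    s=state();R0=R.from_quat(s['tool_rot']).as_matrix()
    print('t',round(s['time'],2),'p',np.round(s['eef_pos'],4),'yawz',round(np.arctan2(R0[1,2],R0[0,2]),3),'tilt',np.round(R0[:2,0],3),'gap',round(s['finger_gap'],3),'F',np.round(s['contact_force'],2),'q',np.round(s['qpos'],2));return s
E
python3 - <<'E'
from h import *
s=now();print(np.round(R.from_quat(s['tool_rot']).as_matrix(),3))
for a,b in [((120,211),(108,152)),((156,202),(142,142))]:
    d=onz('top',*b,.008)-onz('top',*a,.008);print(np.arctan2(d[1],d[0]))
E
```

```text
t 0.15 p [0.2682 0.5916 0.2304] yawz -0.426 tilt [-0.001 -0.001] gap 1.001 F [-0.89 -0.07 -0.26] q [ 0.97  0.25  1.56  0.    1.34 -0.17]
[[-0.001  0.413  0.911]
 [-0.001  0.911 -0.413]
 [-1.    -0.001 -0.   ]]
0.2274749575890256
0.24281519560324283
```

Run:
```python
from h import *
print(rel([.5745,.2766,.27],-1.735))
```

```text
([-0.079, -0.321, 0.818], [0.833, 0.0, 0.001])
```

```bash
python3 -m inch '[{"offset":[-0.079,0,0],"turn":[0.08,0,0],"jaw":1},{"offset":[-0.079,-0.321,0.818],"turn":[0.833,0,0],"jaw":1},{"offset":[-0.079,-0.321,0.818],"turn":[0.833,0,0],"jaw":1},{"offset":[-0.079,-0.321,0.818],"turn":[0.833,0,0],"jaw":1},{"offset":[-0.079,-0.321,0.818],"turn":[0.833,0,0],"jaw":1},{"offset":[-0.079,-0.321,0.818],"turn":[0.833,0,0],"jaw":1},{"offset":[-0.079,-0.321,0.818],"turn":[0.833,0,0],"jaw":1},{"offset":[-0.079,-0.321,0.818],"turn":[0.833,0,0],"jaw":1},{"offset":[-0.079,-0.321,0.818],"turn":[0.833,0,0],"jaw":1},{"offset":[-0.079,-0.321,0.818],"turn":[0.833,0,0],"jaw":1}]'
python3 - <<'E'
from h import *
now();print(rel([.5745,.2766,.27],-1.735))
E
```

```text
time: 0.98
eef_pos: [0.5305, 0.3209, 0.2698]
tool_rot: [-0.526, -0.471, 0.528, -0.471]
contact_force: [1.1, 0.3, 0.5]
finger_gap: 1.0
t 0.98 p [0.5305 0.3209 0.2698] yawz -1.682 tilt [-0.001 -0.001] gap 1.0 F [1.15 0.32 0.5 ] q [ 0.36  0.15  1.6  -0.    1.4   0.47]
([-0.0, 0.097, 0.078], [0.034, 0.001, 0.001])
```

```bash
python3 -m inch '[{"offset":[0,0.097,0.078],"turn":[0.034,0,0],"jaw":1},{"offset":[0,0.097,0.078],"turn":[0.034,0,0],"jaw":1},{"offset":[0,0.097,0.078],"turn":[0.034,0,0],"jaw":1}]'
python3 - <<'E'
from h import *
s=now();im=snap('wrist','w1.png')
for p in ([.5814,.318,.145],[.5669,.231,.135],[.5745,.2766,.141],[.497,.298,.012]): print(proj('wrist',p,s))
E
```

```text
time: 1.23
eef_pos: [0.5771, 0.2729, 0.2691]
tool_rot: [-0.54, -0.455, 0.542, -0.456]
contact_force: [0.1, -0.4, 0.1]
finger_gap: 1.003
t 1.23 p [0.5771 0.2729 0.2691] yawz -1.741 tilt [-0.001 -0.002] gap 1.003 F [ 0.11 -0.43  0.06] q [ 0.27  0.19  1.55 -0.    1.4   0.44]
[256.27477451 137.47189955]
[257.10629844 222.05062323]
[256.68741144 180.43436454]
[201.12502449 153.74943805]
```

View pics/w1.png

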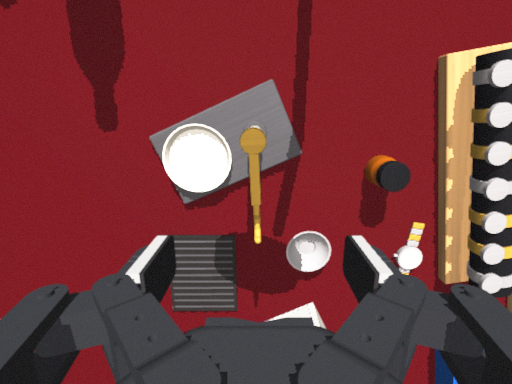

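Run:
```python
from h import *
s=state();s['eef_pos']=np.array([.5771,.2729,.2691])
a=onz('wrist',253,140,.147,s);b=onz('wrist',257.5,238,.143,s);m=onz('wrist',256,200,.141,s)
d=onz('wrist',197,158.5,.008,s)
print(a,b,m,d); 
f=lambda p,q:np.arctan2(*(q-p)[[1,0]])
print(f(a,b),f(a,m),f(a,d),np.linalg.norm((d-a)[:2]),np.linalg.norm((b-a)[:2]))
for pp in [((150,140),(271,81)),((187,203),(301,150))]:
    p,q=[onz('wrist',*x,.008,s) for x in pp];print(f(p,q))
c=onz('wrist',256,137,.147,s);
print(rel([.5735,.2766,.118],-1.73))
```

```text
[0.5778206 0.3164974 0.147    ] [0.56483038 0.21677261 0.143     ] [0.57020878 0.25695859 0.141     ] [0.48833402 0.291956   0.008     ]
-1.7003276615901457 -1.6979528873098035 -2.8739268813055725 0.09279078508267811 0.10056729103245853
0.2607963574504333
0.2729151942613547
([0.302, -0.004, -0.003], [-0.006, 0.001, 0.001])
```

```bash
python3 -m inch '[{"offset":[0.302,0,0],"turn":[0,0,0],"jaw":0.4},{"offset":[0.302,0,0],"turn":[0,0,0],"jaw":0},{"offset":[0.302,0,0],"turn":[0,0,0],"jaw":0},{"offset":[0.302,0,0],"turn":[0,0,0],"jaw":0},{"offset":[0.302,0,0],"turn":[0,0,0],"jaw":-1},{"offset":[0.302,0,0],"turn":[0,0,0],"jaw":-1},{"offset":[0.302,0,0],"turn":[0,0,0],"jaw":-1},{"offset":[0.302,0,0],"turn":[0,0,0],"jaw":-1},{"offset":[0.302,0,0],"turn":[0,0,0],"jaw":-1}]'
python3 - <<'E'
from h import *
now();snap('wrist','w2.png')
E
```

```text
time: 2.03
eef_pos: [0.5733, 0.2758, 0.1196]
tool_rot: [-0.538, -0.458, 0.542, -0.456]
contact_force: [-8.7, 0.8, -2.6]
finger_gap: 0.101
t 2.03 p [0.5733 0.2758 0.1196] yawz -1.737 tilt [-0.006 -0.001] gap 0.101 F [-8.71  0.82 -2.57] q [0.27 0.33 1.66 0.   1.15 0.44]
```

View pics/w2.png

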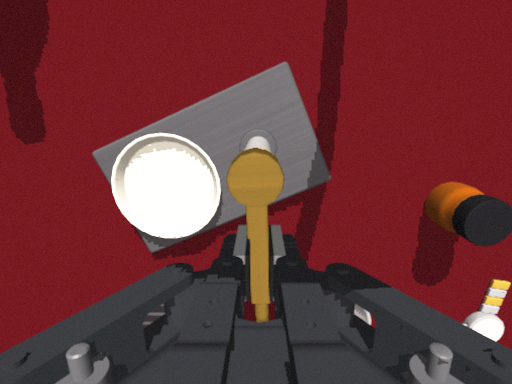

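Run:
```python
from h import *
s=state()
for a in np.linspace(-1.737,-2.8916,10)[1:]:
    print(*rel([.5802+.042*np.cos(a),.3172+.042*np.sin(a),.1196],a,s))
```

```text
[0.0, -0.011, -0.001] [0.082, 0.002, 0.004]
[0.0, -0.021, -0.003] [0.164, 0.002, 0.003]
[0.0, -0.032, -0.006] [0.245, 0.002, 0.003]
[0.0, -0.041, -0.011] [0.327, 0.002, 0.003]
[0.0, -0.05, -0.017] [0.409, 0.002, 0.003]
[0.0, -0.059, -0.024] [0.49, 0.003, 0.003]
[0.0, -0.066, -0.032] [0.572, 0.003, 0.003]
[0.0, -0.072, -0.041] [0.654, 0.003, 0.003]
[0.0, -0.077, -0.05] [0.735, 0.003, 0.002]
```

```bash
python3 -m inch '[{"offset":[0,-0.009,-0.001],"turn":[0.07,0,0],"jaw":-1},{"offset":[0,-0.018,-0.002],"turn":[0.14,0,0],"jaw":-1},{"offset":[0,-0.027,-0.005],"turn":[0.212,0,0],"jaw":-1},{"offset":[0,-0.036,-0.009],"turn":[0.285,0,0],"jaw":-1},{"offset":[0,-0.045,-0.013],"turn":[0.36,0,0],"jaw":-1},{"offset":[0,-0.053,-0.019],"turn":[0.435,0,0],"jaw":-1},{"offset":[0,-0.061,-0.026],"turn":[0.51,0,0],"jaw":-1},{"offset":[0,-0.067,-0.034],"turn":[0.586,0,0],"jaw":-1},{"offset":[0,-0.073,-0.042],"turn":[0.66,0,0],"jaw":-1},{"offset":[0,-0.077,-0.05],"turn":[0.735,0,0],"jaw":-1}]'
python3 - <<'E'
from h import *
now();print(rel([.5802+.042*np.cos(-2.8916),.3172+.042*np.sin(-2.8916),.1196],-2.8916))
E
```

```text
time: 2.92
eef_pos: [0.5396, 0.3053, 0.1198]
tool_rot: [-0.7, -0.085, 0.704, -0.087]
contact_force: [5.1, -6.9, -13.8]
finger_gap: 0.103
t 2.92 p [0.5396 0.3053 0.1198] yawz -2.897 tilt [-0.005 -0.004] gap 0.103 F [  5.13  -6.94 -13.79] q [ 0.33  0.3   1.71 -0.    1.14  1.66]
([0.0, -0.003, -0.001], [-0.004, 0.004, -0.002])
```

```bash
python3 -m inch '[{"offset":[0,-0.001,0],"turn":[0,0,0],"jaw":-1},{"offset":[0,-0.001,0],"turn":[0,0,0],"jaw":-0.3},{"offset":[0,-0.001,0],"turn":[0,0,0],"jaw":-0.3},{"offset":[0,-0.001,0],"turn":[0,0,0],"jaw":-0.3},{"offset":[-0.05,0,0],"turn":[0,0,0],"jaw":-0.3},{"offset":[-0.15,0,0],"turn":[0,0,0],"jaw":0},{"offset":[-0.25,0,0],"turn":[0,0,0],"jaw":0},{"offset":[-0.3,0,0],"turn":[0,0,0],"jaw":0},{"offset":[-0.3,0,0],"turn":[0,0,0],"jaw":0}]'
python3 - <<'E'
from h import *
s=now();snap('wrist','w3.png')
for p in ([.5802,.3172,.147],[.5802-.1*.969,.3172-.1*.247,.143]): print(proj('wrist',p,s))
im=snap('top','t3.png');crop(im,90,130,90,100,6,'t3c.png')
E
```

```text
time: 3.67
eef_pos: [0.545, 0.308, 0.2835]
tool_rot: [0.707, 0.087, -0.696, 0.086]
contact_force: [0.7, 0.6, 1.0]
finger_gap: 0.503
t 3.67 p [0.545  0.308  0.2835] yawz -2.897 tilt [0.015 0.003] gap 0.503 F [0.69 0.65 1.02] q [ 0.33  0.14  1.58 -0.    1.4   1.66]
[258.67299365 147.19690422]
[259.21517454 239.36191758]
```

View pics/w3.png

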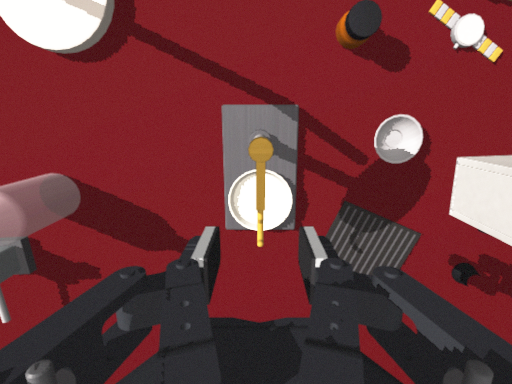

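Run:
```python
from h import *
print(rel([.46,-.338,.30],-3.2416))
```

```text
([-0.049, 1.212, 0.471], [0.219, -0.002, -0.001])
```

```bash
python3 -m inch '[{"offset":[-0.04,0.08,0.03],"turn":[0.05,0,0],"jaw":0.2},{"offset":[-0.04,0.77,0.3],"turn":[0.14,0,0],"jaw":0.2},{"offset":[-0.04,0.77,0.3],"turn":[0.14,0,0],"jaw":0.2},{"offset":[-0.04,0.77,0.3],"turn":[0.14,0,0],"jaw":0.2},{"offset":[-0.04,0.77,0.3],"turn":[0.14,0,0],"jaw":0.2},{"offset":[-0.04,0.77,0.3],"turn":[0.14,0,0],"jaw":0.2},{"offset":[-0.04,0.77,0.3],"turn":[0.14,0,0],"jaw":0.2},{"offset":[-0.04,0.77,0.3],"turn":[0.14,0,0],"jaw":0.2},{"offset":[-0.04,0.77,0.3],"turn":[0.14,0,0],"jaw":0.2},{"offset":[-0.04,0.77,0.3],"turn":[0.14,0,0],"jaw":0.2}]'
python3 - <<'E'
from h import *
s=now();snap('wrist','w4.png');im=snap('top','t4.png');crop(im,90,120,200,120,4,'t4c.png')
print(rel([.46,-.338,.30],-3.2416))
E
```

```text
time: 4.6
eef_pos: [0.4887, -0.1031, 0.2942]
tool_rot: [0.708, 0.009, -0.706, 0.009]
contact_force: [1.4, -0.1, 0.3]
finger_gap: 0.604
t 4.6 p [ 0.4887 -0.1031  0.2942] yawz -3.116 tilt [ 0.002 -0.001] gap 0.604 F [ 1.39 -0.1   0.29] q [-0.44 -0.17  1.87  0.    1.44  1.11]
([-0.011, 0.463, 0.065], [0.075, -0.001, -0.001])
```

View pics/w4.png

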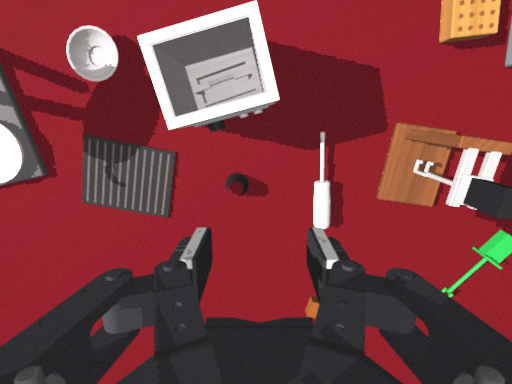

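View pics/t4c.png

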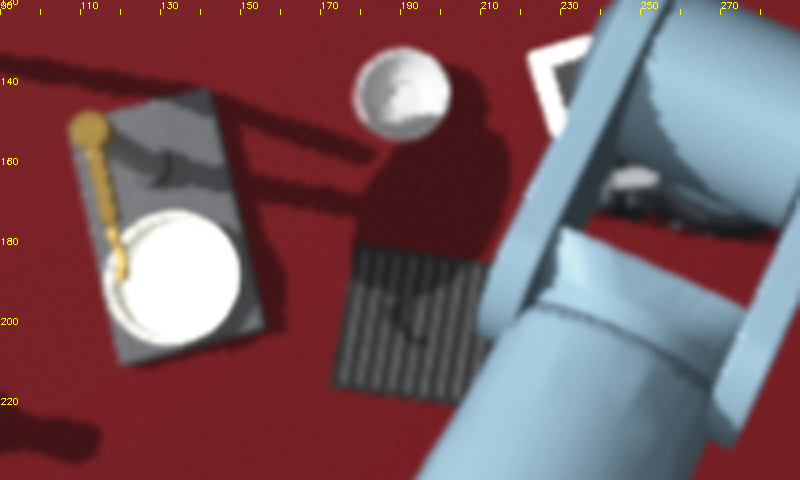

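Run:
```python
from h import *
crop('pics/w4.png',130,0,160,135,5,'w4c.png')
```

```text
(no output)
```

View pics/w4c.png

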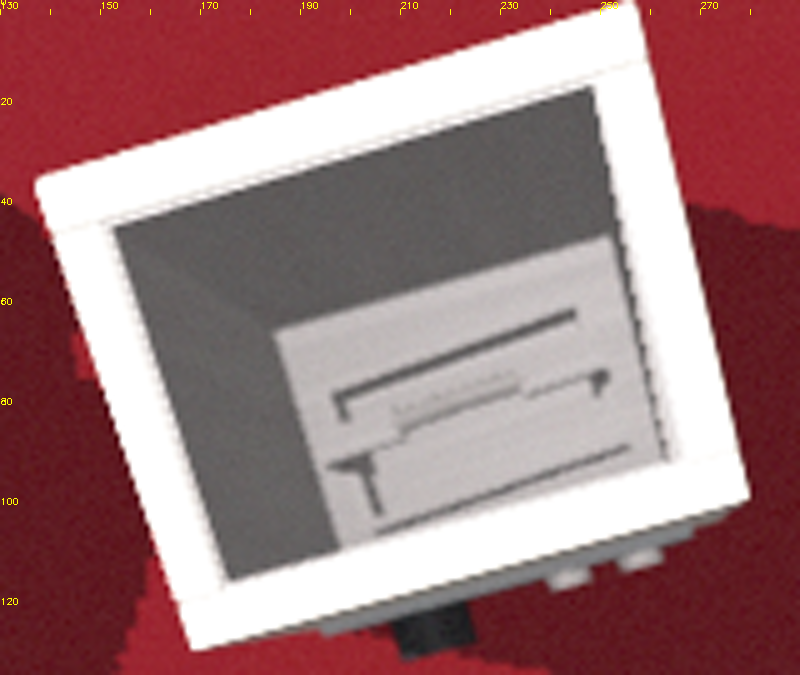

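```bash
python3 -m inch '[{"offset":[-0.01,0.06,0.01],"turn":[0.03,0,0],"jaw":0.2},{"offset":[-0.011,0.463,0.065],"turn":[0.075,0,0],"jaw":0.2},{"offset":[-0.011,0.463,0.065],"turn":[0.075,0,0],"jaw":0.2},{"offset":[-0.011,0.463,0.065],"turn":[0.075,0,0],"jaw":0.2},{"offset":[-0.011,0.463,0.065],"turn":[0.075,0,0],"jaw":0.2},{"offset":[-0.011,0.463,0.065],"turn":[0.075,0,0],"jaw":0.2},{"offset":[-0.011,0.463,0.065],"turn":[0.075,0,0],"jaw":0.2},{"offset":[-0.011,0.463,0.065],"turn":[0.075,0,0],"jaw":0.2}]'
python3 - <<'E'
from h import *
s=now();snap('wrist','w5.png')
for p in ([.479,-.34,.178],[.479,-.34,.13]): print(proj('wrist',p,s))
E
```

```text
time: 5.37
eef_pos: [0.4596, -0.3389, 0.2986]
tool_rot: [0.706, -0.036, -0.706, -0.036]
contact_force: [0.3, 0.6, 0.2]
finger_gap: 0.6
t 5.37 p [ 0.4596 -0.3389  0.2986] yawz 3.039 tilt [0. 0.] gap 0.6 F [0.27 0.58 0.25] q [-0.83  0.01  1.69  0.    1.44  0.84]
[258.00303999 165.1291514 ]
[258.21121865 157.27646216]
```

View pics/w5.png

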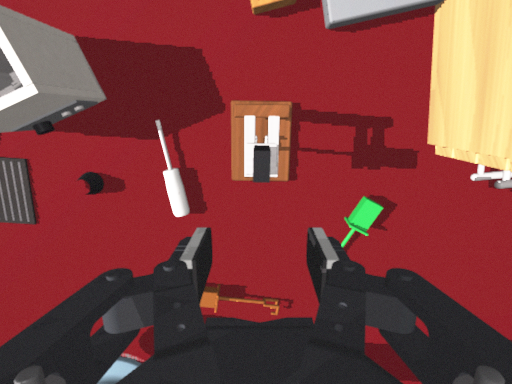

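Run:
```python
from h import *
crop('pics/w5.png',215,90,100,100,6,'w5c.png')
s=state()
for u,v in [(262,147),(262,164)]: print(onz('wrist',u,v,.178))
T={'eef_pos':np.array([.4887,-.1031,.2942]),'tool_rot':np.array([.708,.009,-.706,.009])}
for n,z,pts in [('bar',.062,[(200,91),(249,75),(221.5,80)]),('rim',.028,[(197,79),(244,62),(205,106.5),(255,89)]),('mouth',.135,[(153,45),(248,17),(264,92),(176,116)])]:
    P=np.array([onz('wrist',*p,z,T) for p in pts]);print(n,np.round(P,4),P.mean(0), np.arctan2(-(P[0]-P[1])[0],(P[0]-P[1])[1]))
```

```text
[ 0.49589638 -0.34427396  0.178     ]
[ 0.48004366 -0.34270425  0.178     ]
bar [[ 0.5805 -0.0269  0.062 ]
 [ 0.6007 -0.088   0.062 ]
 [ 0.5941 -0.054   0.062 ]] [ 0.59174286 -0.05626836  0.062     ] 0.3188936572053697
rim [[ 0.598  -0.0165  0.028 ]
 [ 0.6207 -0.0798  0.028 ]
 [ 0.5626 -0.0264  0.028 ]
 [ 0.5872 -0.0952  0.028 ]] [ 0.59211379 -0.05446185  0.028     ] 0.34451179601806553
mouth [[ 0.6167  0.0028  0.135 ]
 [ 0.643  -0.089   0.135 ]
 [ 0.5763 -0.1061  0.135 ]
 [ 0.5507 -0.0159  0.135 ]] [ 0.59667829 -0.05205534  0.135     ] 0.27906475934207237
```

View pics/w5c.png

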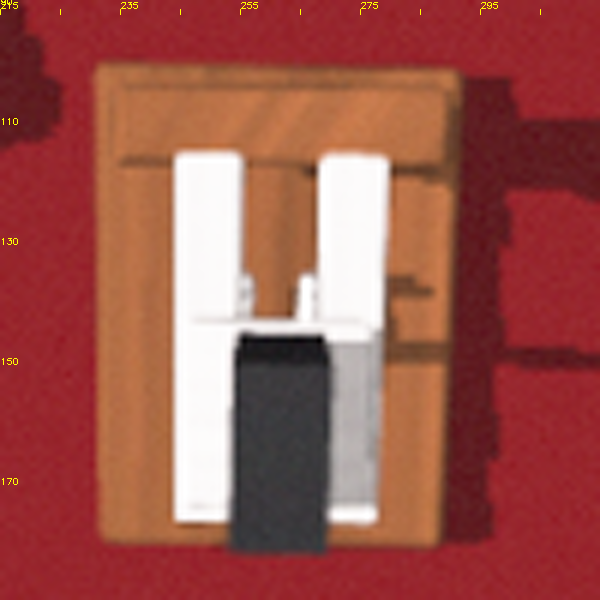

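Run:
```python
from h import *
im=grab_frame('top').astype(float)
c=np.clip((im-90)*2,0,255).astype(np.uint8)
crop(c,218,115,62,60,10,'t5c.png')
Y=.32
bc=np.array([.593,-.0545])
ux=np.array([np.cos(Y),np.sin(Y)]);uy=np.array([-ux[1],ux[0]])
for w in (bc,):
  for y in (-.038,0,.038): print('bar',proj('top',[*(w+uy*y),.06]))
  for x in (-.02,.02):
    for y in (-.038,.038): print('rim',proj('top',[*(w+ux*x+uy*y),.028]))
```

```text
bar [262.00591691 146.61761736]
bar [249.60056196 150.92752666]
bar [237.16113936 155.24927186]
rim [264.281376   155.33932246]
rim [240.03363891 163.78905245]
rim [259.77257709 142.92503695]
rim [235.62290525 151.30327041]
```

View pics/t5c.png

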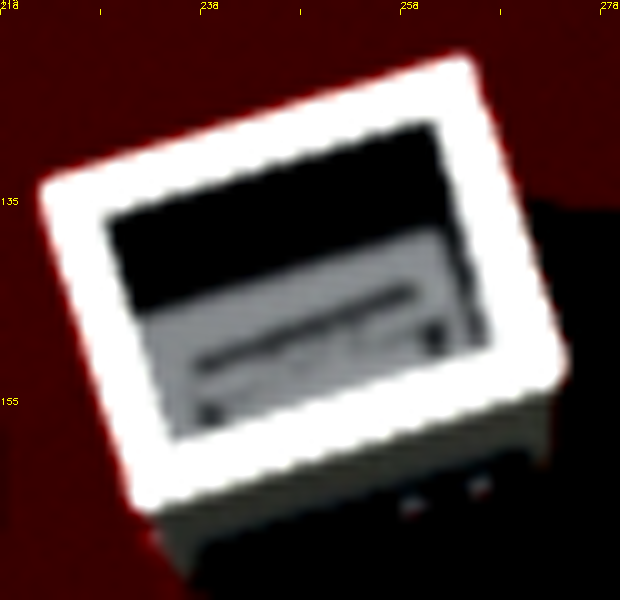

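Run:
```python
from h import *
print(rel([.479,-.341,.20],-3.2416),rel([.479,-.341,.138],-3.2416))
```

```text
([0.198, 0.004, -0.038], [0.0, -0.0, -0.0]) ([0.322, 0.004, -0.038], [0.0, -0.0, -0.0])
```

```bash
python3 -m inch '[{"offset":[0.08,0.004,-0.038],"turn":[0,0,0],"jaw":0.2},{"offset":[0.16,0.004,-0.038],"turn":[0,0,0],"jaw":0.2},{"offset":[0.23,0.004,-0.038],"turn":[0,0,0],"jaw":0.2},{"offset":[0.29,0.004,-0.038],"turn":[0,0,0],"jaw":0.2},{"offset":[0.322,0.004,-0.038],"turn":[0,0,0],"jaw":0.1},{"offset":[0.322,0.004,-0.038],"turn":[0,0,0],"jaw":-0.1},{"offset":[0.322,0.004,-0.038],"turn":[0,0,0],"jaw":-1},{"offset":[0.322,0.004,-0.038],"turn":[0,0,0],"jaw":-1},{"offset":[0.322,0.004,-0.038],"turn":[0,0,0],"jaw":-1},{"offset":[0.322,0.004,-0.038],"turn":[0,0,0],"jaw":-1}]'
python3 - <<'E'
from h import *
s=now();snap('wrist','w6.png')
E
```

```text
time: 6.3
eef_pos: [0.4799, -0.3415, 0.1402]
tool_rot: [0.707, -0.036, -0.705, -0.034]
contact_force: [0.5, -0.3, -1.0]
finger_gap: 0.179
t 6.3 p [ 0.4799 -0.3415  0.1402] yawz 3.042 tilt [ 0.003 -0.003] gap 0.179 F [ 0.48 -0.32 -0.98] q [-0.81  0.2   1.79  0.    1.15  0.86]
```

View pics/w6.png

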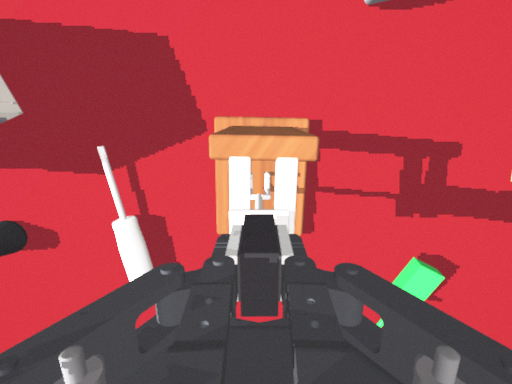

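```bash
python3 -m inch '[{"offset":[-0.014,0,0],"turn":[0,0,0],"jaw":-1},{"offset":[-0.028,0,0],"turn":[0,0,0],"jaw":-1},{"offset":[-0.028,0,0],"turn":[0,0,0],"jaw":-1},{"offset":[-0.028,0,0.03],"turn":[0,0,0],"jaw":-1},{"offset":[-0.028,0,0.07],"turn":[0,0,0],"jaw":-1},{"offset":[-0.028,0,0.12],"turn":[0,0,0],"jaw":-1},{"offset":[-0.028,0,0.15],"turn":[0,0,0],"jaw":-1},{"offset":[-0.03,0,0.15],"turn":[0,0,0],"jaw":-1},{"offset":[-0.1,0,0.15],"turn":[0,0,0],"jaw":-1},{"offset":[-0.18,0,0.15],"turn":[0,0,0],"jaw":-1}]'
python3 - <<'E'
from h import *
s=now();im=snap('side','s6.png');crop(im,220,170,160,150,5,'s6c.png')
E
```

```text
time: 7.18
eef_pos: [0.4038, -0.3323, 0.2278]
tool_rot: [-0.706, 0.034, 0.707, 0.036]
contact_force: [0.9, -0.6, -1.3]
finger_gap: 0.182
t 7.18 p [ 0.4038 -0.3323  0.2278] yawz 3.042 tilt [-0.001  0.003] gap 0.182 F [ 0.86 -0.64 -1.25] q [-0.91 -0.05  1.88  0.    1.31  0.76]
```

View pics/s6c.png

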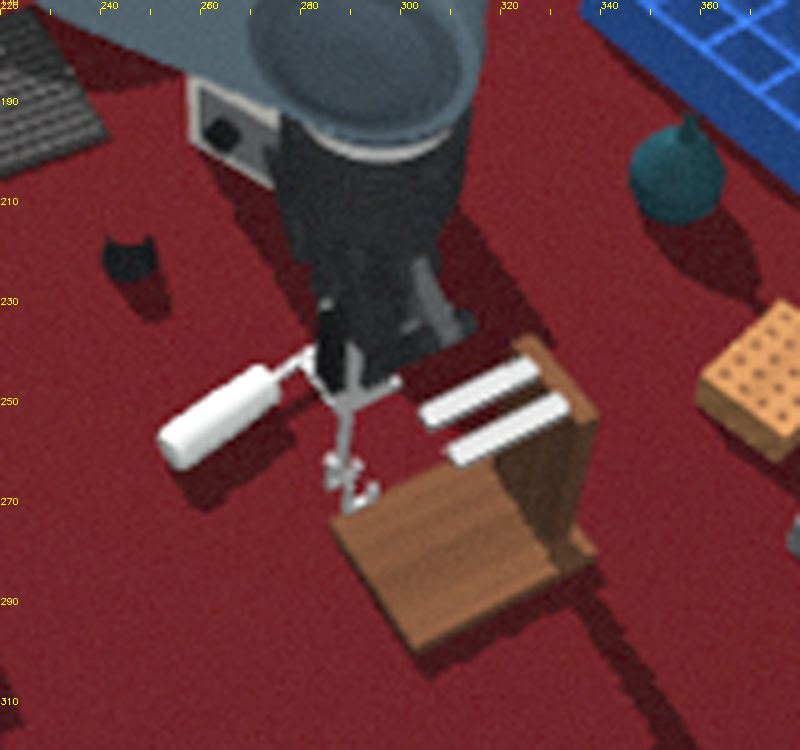

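Run:
```python
from h import *
print(rel([.6176,-.047,.31],-3.2416+1.25))
```

```text
([-0.143, -0.617, -0.362], [-0.795, -0.002, -0.011])
```

```bash
python3 -m inch '[{"offset":[-0.08,0,0],"turn":[-0.05,0,0],"jaw":-1},{"offset":[-0.143,-0.04,-0.02],"turn":[-0.12,0,0],"jaw":-1},{"offset":[-0.143,-0.09,-0.05],"turn":[-0.2,0,0],"jaw":-1},{"offset":[-0.143,-0.14,-0.08],"turn":[-0.27,0,0],"jaw":-1},{"offset":[-0.143,-0.19,-0.11],"turn":[-0.34,0,0],"jaw":-1},{"offset":[-0.143,-0.24,-0.14],"turn":[-0.41,0,0],"jaw":-1},{"offset":[-0.143,-0.29,-0.17],"turn":[-0.48,0,0],"jaw":-1},{"offset":[-0.143,-0.34,-0.2],"turn":[-0.55,0,0],"jaw":-1},{"offset":[-0.143,-0.38,-0.22],"turn":[-0.62,0,0],"jaw":-1},{"offset":[-0.143,-0.42,-0.24],"turn":[-0.69,0,0],"jaw":-1}]'
python3 - <<'E'
from h import *
s=now();print(rel([.6176,-.047,.31],-3.2416+2.3))
E
```

```text
time: 8.07
eef_pos: [0.5487, -0.1374, 0.3108]
tool_rot: [0.624, 0.33, -0.62, 0.342]
contact_force: [-0.3, 0.4, -1.3]
finger_gap: 0.185
t 8.07 p [ 0.5487 -0.1374  0.3108] yawz -2.151 tilt [ 0.012 -0.012] gap 0.185 F [-0.33  0.36 -1.31] q [-0.44 -0.02  1.7  -0.01  1.44  0.14]
([0.001, 0.016, -0.227], [-0.77, 0.009, -0.008])
```

```bash
python3 -m inch '[{"offset":[0,0,-0.02],"turn":[-0.07,0,0],"jaw":-1},{"offset":[0,0.003,-0.05],"turn":[-0.14,0,0],"jaw":-1},{"offset":[0,0.005,-0.08],"turn":[-0.21,0,0],"jaw":-1},{"offset":[0,0.007,-0.1],"turn":[-0.28,0,0],"jaw":-1},{"offset":[0,0.009,-0.13],"turn":[-0.35,0,0],"jaw":-1},{"offset":[0,0.011,-0.16],"turn":[-0.42,0,0],"jaw":-1},{"offset":[0,0.013,-0.18],"turn":[-0.49,0,0],"jaw":-1},{"offset":[0,0.015,-0.2],"turn":[-0.56,0,0],"jaw":-1},{"offset":[0,0.016,-0.22],"turn":[-0.63,0,0],"jaw":-1},{"offset":[0,0.016,-0.227],"turn":[-0.7,0,0],"jaw":-1}]'
python3 - <<'E'
from h import *
s=now();print(rel([.6176,-.047,.31],.32))
E
```

```text
time: 8.9
eef_pos: [0.619, -0.0454, 0.3108]
tool_rot: [0.351, 0.607, -0.354, 0.619]
contact_force: [-0.4, -0.5, -0.6]
finger_gap: 0.178
t 8.9 p [ 0.619  -0.0454  0.3108] yawz -1.044 tilt [ 0.014 -0.012] gap 0.178 F [-0.4  -0.51 -0.55] q [-0.25  0.11  1.56 -0.01  1.45 -0.78]
([0.002, -0.004, 0.001], [-0.869, 0.012, 0.004])
```

```bash
python3 -m inch '[{"offset":[0,-0.004,0.001],"turn":[-0.07,0,0],"jaw":-1},{"offset":[0,-0.004,0.001],"turn":[-0.15,0,0],"jaw":-1},{"offset":[0,-0.004,0.001],"turn":[-0.23,0,0],"jaw":-1},{"offset":[0,-0.004,0.001],"turn":[-0.31,0,0],"jaw":-1},{"offset":[0,-0.004,0.001],"turn":[-0.39,0,0],"jaw":-1},{"offset":[0,-0.004,0.001],"turn":[-0.47,0,0],"jaw":-1},{"offset":[0,-0.004,0.001],"turn":[-0.55,0,0],"jaw":-1},{"offset":[0,-0.004,0.001],"turn":[-0.62,0,0],"jaw":-1},{"offset":[0,-0.004,0.001],"turn":[-0.69,0,0],"jaw":-1},{"offset":[0,-0.004,0.001],"turn":[-0.76,0,0],"jaw":-1}]'
python3 -m inch '[{"offset":[0,0,0],"turn":[-0.06,0,0],"jaw":-1},{"offset":[0,0,0],"turn":[-0.109,0,0],"jaw":-1},{"offset":[0,0,0],"turn":[-0.109,0,0],"jaw":-1}]'
python3 - <<'E'
from h import *
s=now();print(rel([.6176,-.047,.31],.32));im=snap('wrist','w7.png');i2=snap('top','t7.png');i3=snap('side','s7.png');crop(i3,210,60,150,130,5,'s7c.png');crop(i2,180,90,130,110,5,'t7c.png')
E
```

```text
time: 9.73
eef_pos: [0.6183, -0.0465, 0.3111]
tool_rot: [-0.059, 0.7, 0.05, 0.71]
contact_force: [0.7, -0.4, 0.2]
finger_gap: 0.176
time: 9.98
eef_pos: [0.6191, -0.0462, 0.3115]
tool_rot: [-0.121, 0.693, 0.11, 0.702]
contact_force: [-0.1, -0.9, -0.3]
finger_gap: 0.181
t 9.98 p [ 0.6191 -0.0462  0.3115] yawz 0.328 tilt [ 0.016 -0.012] gap 0.181 F [-0.09 -0.9  -0.31] q [-0.25  0.11  1.56 -0.01  1.45 -2.15]
([0.003, -0.001, -0.003], [0.005, 0.007, 0.011])
```

View pics/w7.png

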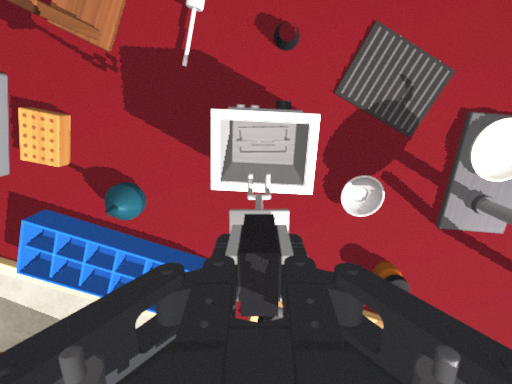

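View pics/s7c.png

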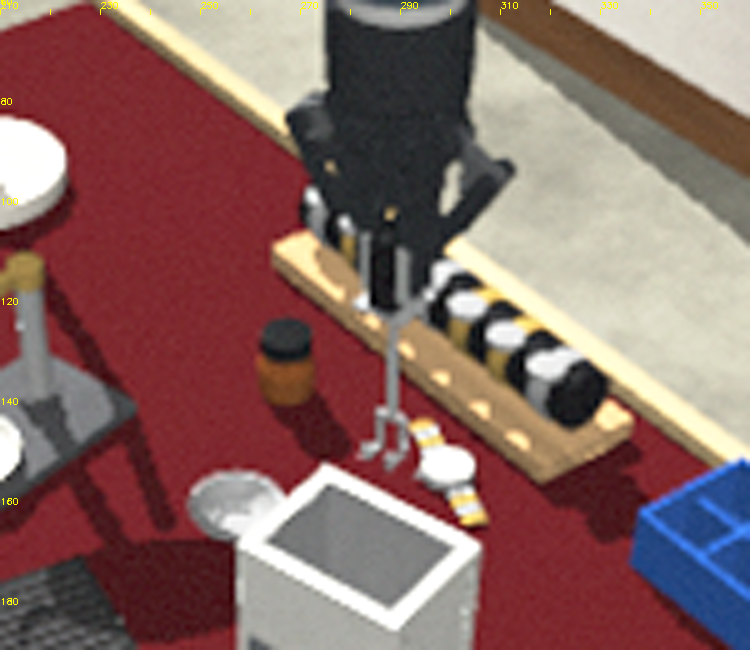

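```bash
python3 -m inch '[{"offset":[0.003,-0.001,-0.003],"turn":[0.005,0.007,0.011],"jaw":-1},{"offset":[0.003,-0.001,-0.003],"turn":[0.005,0.007,0.011],"jaw":-1},{"offset":[0.003,-0.001,-0.003],"turn":[0.005,0.007,0.011],"jaw":-1}]'
python3 - <<'E'
from h import *
s=now();print(rel([.6176,-.047,.31],.32));im=snap('wrist','w8.png');crop(im,200,95,130,130,5,'w8c.png')
E
```

```text
time: 10.38
eef_pos: [0.6176, -0.0475, 0.3095]
tool_rot: [-0.111, 0.699, 0.112, 0.698]
contact_force: [0.4, -0.1, -0.3]
finger_gap: 0.179
t 10.38 p [ 0.6176 -0.0475  0.3095] yawz 0.316 tilt [-0.001  0.001] gap 0.179 F [ 0.38 -0.08 -0.31] q [-0.26  0.12  1.56  0.    1.47 -2.15]
([-0.001, 0.001, 0.0], [-0.003, -0.0, -0.001])
```

View pics/w8c.png

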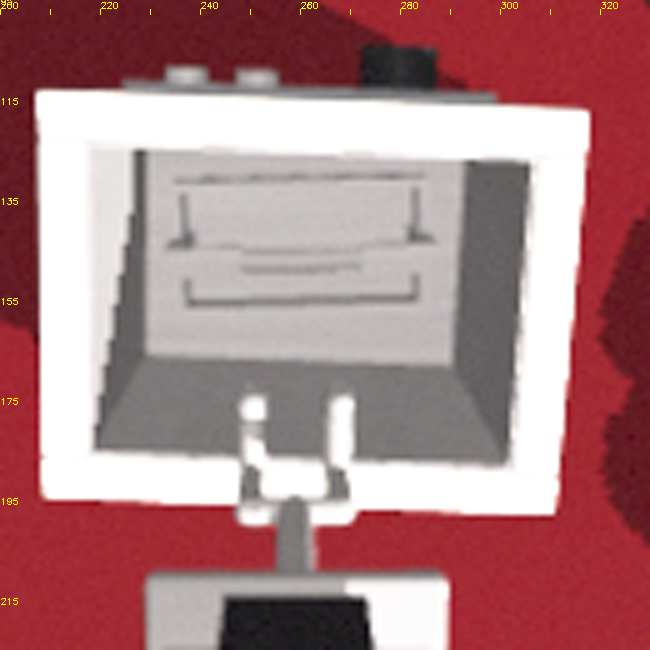

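Run:
```python
from h import *
s=state()
for p in [(259,146),(235,145),(284,144)]: print(onz('wrist',*p,.062))
for v in (131,156): print(onz('wrist',259,v,.028))
for p in [(216.5,125),(306.5,127.5),(303,188),(219,185)]: print(onz('wrist',*p,.135))
for v in (176,198): print('hook',onz('wrist',259.5,v,.31+.015-.125+.005))
b=onz('wrist',259,146,.062)
print('predicted hook tips',[proj('wrist',s['eef_pos']+np.array([0,0,.015-.1195])+R.from_euler('z',.316).as_matrix()@[-.015,y,0]) for y in (-.008,.008)])
d=b-s['eef_pos'];print(d[:2]@[np.cos(.316),np.sin(.316)],d[:2]@[-np.sin(.316),np.cos(.316)])
```

```text
[ 0.59366331 -0.05447759  0.062     ]
[ 0.6025564  -0.08616416  0.062     ]
[ 0.58046906 -0.0227687   0.062     ]
[ 0.57640002 -0.05999952  0.028     ]
[ 0.61145925 -0.04856147  0.028     ]
[ 0.57870151 -0.10844077  0.135     ]
[ 0.55070291 -0.0139624   0.135     ]
[0.61621891 0.00637577 0.135     ]
[ 0.64292312 -0.08730314  0.135     ]
hook [ 0.60380292 -0.05116326  0.205     ]
hook [ 0.62331549 -0.04478709  0.205     ]
predicted hook tips [array([249.69637926, 175.14137868]), array([267.62749872, 175.11830725])]
-0.024858943259596533 0.0007481355418532893
```

```bash
python3 -m inch '[{"offset":[0.03,0.001,0.006],"turn":[0,0,0],"jaw":-1},{"offset":[0.07,0.001,0.006],"turn":[0,0,0],"jaw":-1},{"offset":[0.11,0.001,0.006],"turn":[0,0,0],"jaw":-1},{"offset":[0.15,0.001,0.006],"turn":[0,0,0],"jaw":-1},{"offset":[0.19,0.001,0.006],"turn":[0,0,0],"jaw":-1},{"offset":[0.23,0.001,0.006],"turn":[0,0,0],"jaw":-1},{"offset":[0.27,0.001,0.006],"turn":[0,0,0],"jaw":-1},{"offset":[0.3,0.001,0.006],"turn":[0,0,0],"jaw":-1},{"offset":[0.309,0.001,0.006],"turn":[0,0,0],"jaw":-1},{"offset":[0.309,0.001,0.006],"turn":[0,0,0],"jaw":-1}]'
python3 - <<'E'
from h import *
s=now();im=snap('wrist','w9.png');b=np.array([.5938,-.0545,.155]);ux=np.array([np.cos(.32),np.sin(.32),0]);print(rel(b+ux*.0075,.32)); crop(im,190,80,140,150,4,'w9c.png')
E
```

```text
time: 11.27
eef_pos: [0.6192, -0.0457, 0.1536]
tool_rot: [-0.11, 0.699, 0.112, 0.697]
contact_force: [-0.2, -0.1, -0.6]
finger_gap: 0.183
t 11.27 p [ 0.6192 -0.0457  0.1536] yawz 0.316 tilt [-0.004  0.002] gap 0.183 F [-0.24 -0.15 -0.58] q [-0.26  0.26  1.69  0.    1.2  -2.14]
([0.0, 0.0, -0.04], [-0.003, -0.0, -0.001])
```

View pics/w9c.png

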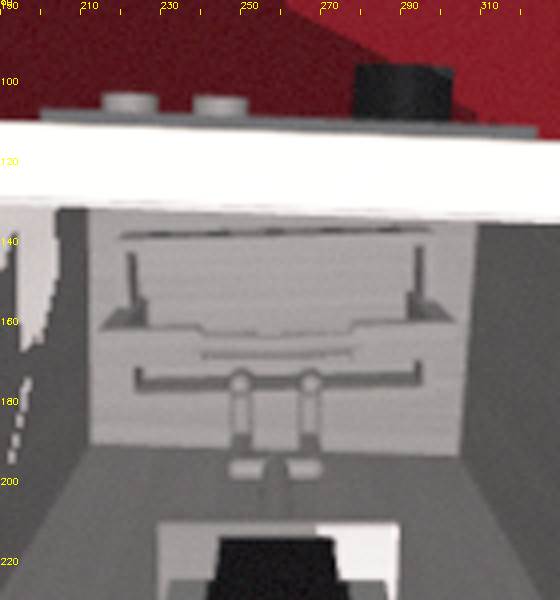

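```bash
python3 -m inch '[{"offset":[0,0,-0.01],"turn":[0,0,0],"jaw":-1},{"offset":[0,0,-0.02],"turn":[0,0,0],"jaw":-1},{"offset":[0,0,-0.03],"turn":[0,0,0],"jaw":-1},{"offset":[0,0,-0.04],"turn":[0,0,0],"jaw":-1},{"offset":[0,0,-0.04],"turn":[0,0,0],"jaw":-1},{"offset":[-0.01,0,-0.04],"turn":[0,0,0],"jaw":-1},{"offset":[-0.02,0,-0.04],"turn":[0,0,0],"jaw":-1},{"offset":[-0.028,0,-0.04],"turn":[0,0,0],"jaw":-1},{"offset":[-0.036,0,-0.04],"turn":[0,0,0],"jaw":-1},{"offset":[-0.044,0,-0.04],"turn":[0,0,0],"jaw":-1}]'
python3 - <<'E'
from h import *
s=now();im=snap('wrist','w10.png'); crop(im,190,80,140,150,4,'w10c.png')
E
```

```text
time: 12.15
eef_pos: [0.6012, -0.0521, 0.1776]
tool_rot: [-0.111, 0.699, 0.112, 0.698]
contact_force: [0.5, 0.0, -1.3]
finger_gap: 0.178
t 12.15 p [ 0.6012 -0.0521  0.1776] yawz 0.316 tilt [-0.001  0.001] gap 0.178 F [ 0.47  0.01 -1.27] q [-0.27  0.19  1.72  0.    1.23 -2.16]
```

View pics/w10c.png

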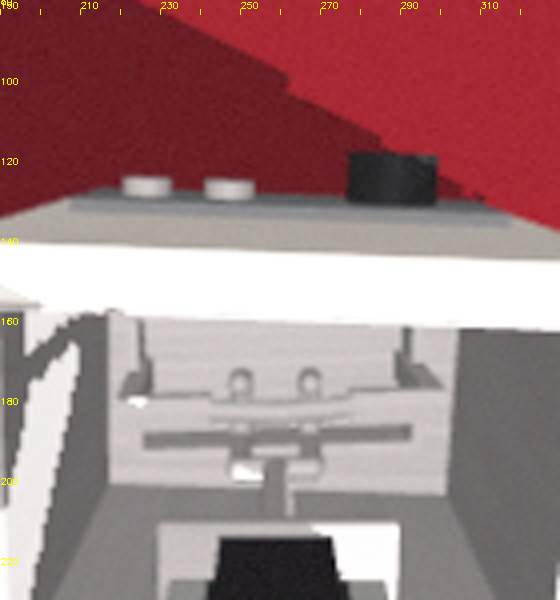

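```bash
python3 -m inch '[{"offset":[-0.015,0,0],"turn":[0,0,0],"jaw":-1},{"offset":[-0.04,0,0],"turn":[0,0,0],"jaw":-1},{"offset":[-0.07,0,0],"turn":[0,0,0],"jaw":-1},{"offset":[-0.11,0,0],"turn":[0,0,0],"jaw":-1},{"offset":[-0.15,0,0],"turn":[0,0,0],"jaw":-1},{"offset":[-0.19,0,0],"turn":[0,0,0],"jaw":-1},{"offset":[-0.23,0,0],"turn":[0,0,0],"jaw":-1},{"offset":[-0.27,0,0],"turn":[0,0,0],"jaw":-1},{"offset":[-0.3,0,0],"turn":[0,0,0],"jaw":-1},{"offset":[-0.32,0,0],"turn":[0,0,0],"jaw":-1}]'
python3 -m inch '[{"offset":[-0.005,0,0],"turn":[0,0,0],"jaw":-1},{"offset":[-0.005,0,0],"turn":[0,0,0],"jaw":-1},{"offset":[-0.005,0,0],"turn":[0,0,0],"jaw":-1}]'
python3 - <<'E'
from h import *
s=now();im=snap('wrist','w11.png');i=snap('side','s11.png');crop(i,210,60,150,130,5,'s11c.png')
E
```

```text
time: 13.03
eef_pos: [0.6022, -0.0524, 0.342]
tool_rot: [-0.112, 0.697, 0.111, 0.7]
contact_force: [-0.3, -1.2, -1.7]
finger_gap: 0.182
time: 13.28
eef_pos: [0.602, -0.0523, 0.344]
tool_rot: [-0.112, 0.697, 0.111, 0.7]
contact_force: [0.9, -0.3, -2.2]
finger_gap: 0.18
t 13.28 p [ 0.602  -0.0523  0.344 ] yawz 0.316 tilt [ 0.004 -0.   ] gap 0.18 F [ 0.91 -0.29 -2.23] q [-0.27  0.07  1.55  0.    1.52 -2.16]
```

View pics/s11c.png

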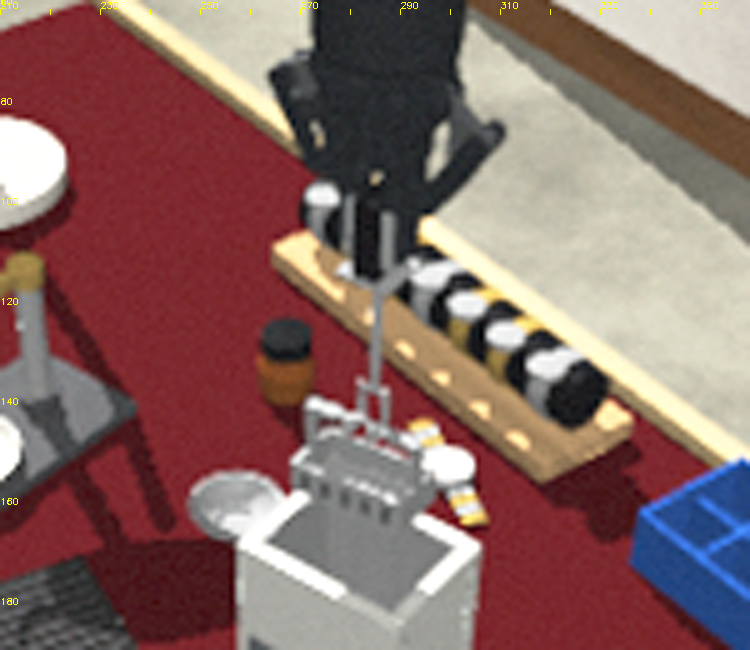

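View pics/w11.png

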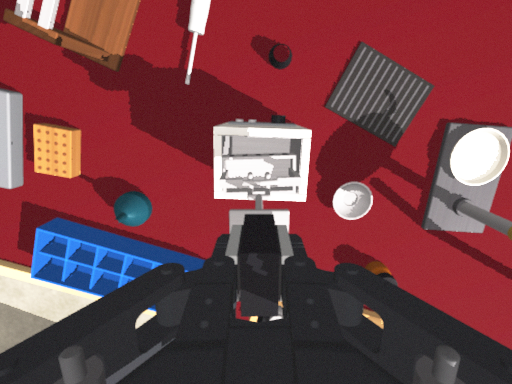

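Run:
```python
from h import *
print(rel([.4611,.1009,.344],.32),rel([.4611,.1009,.20],.32))
```

```text
([-0.003, 0.379, -0.172], [-0.002, 0.001, 0.0]) ([0.285, 0.379, -0.172], [-0.002, 0.001, 0.0])
```

```bash
python3 -m inch '[{"offset":[0,0.01,-0.005],"turn":[0,0,0],"jaw":-1},{"offset":[0,0.03,-0.014],"turn":[0,0,0],"jaw":-1},{"offset":[0,0.065,-0.03],"turn":[0,0,0],"jaw":-1},{"offset":[0,0.11,-0.05],"turn":[0,0,0],"jaw":-1},{"offset":[0,0.16,-0.073],"turn":[0,0,0],"jaw":-1},{"offset":[0,0.215,-0.098],"turn":[0,0,0],"jaw":-1},{"offset":[0,0.265,-0.12],"turn":[0,0,0],"jaw":-1},{"offset":[0,0.31,-0.14],"turn":[0,0,0],"jaw":-1},{"offset":[0,0.345,-0.157],"turn":[0,0,0],"jaw":-1},{"offset":[0,0.365,-0.166],"turn":[0,0,0],"jaw":-1}]'
python3 -m inch '[{"offset":[0,0.014,-0.006],"turn":[0,0,0],"jaw":-1},{"offset":[0,0.014,-0.006],"turn":[0,0,0],"jaw":-1},{"offset":[0.04,0.014,-0.006],"turn":[0,0,0],"jaw":-1},{"offset":[0.08,0.014,-0.006],"turn":[0,0,0],"jaw":-1},{"offset":[0.12,0.014,-0.006],"turn":[0,0,0],"jaw":-1},{"offset":[0.16,0.014,-0.006],"turn":[0,0,0],"jaw":-1},{"offset":[0.2,0.014,-0.006],"turn":[0,0,0],"jaw":-1},{"offset":[0.23,0.014,-0.006],"turn":[0,0,0],"jaw":-1},{"offset":[0.25,0.014,-0.006],"turn":[0,0,0],"jaw":-1},{"offset":[0.25,0.014,-0.006],"turn":[0,0,0],"jaw":-1}]'
python3 - <<'E'
from h import *
s=now();im=snap('wrist','w12.png');i=snap('side','s12.png');crop(i,160,100,150,130,5,'s12c.png');print(rel([.4611,.1009,.170],.32))
E
```

```text
time: 14.22
eef_pos: [0.4639, 0.0972, 0.3424]
tool_rot: [-0.112, 0.698, 0.112, 0.699]
contact_force: [0.8, 0.0, -1.6]
finger_gap: 0.182
time: 15.05
eef_pos: [0.458, 0.1025, 0.2148]
tool_rot: [-0.111, 0.699, 0.112, 0.697]
contact_force: [-0.5, 0.5, -2.2]
finger_gap: 0.18
t 15.05 p [0.458  0.1025 0.2148] yawz 0.317 tilt [-0.004  0.001] gap 0.18 F [-0.47  0.54 -2.24] q [-0.02 -0.18  2.02  0.    1.3  -1.91]
([0.096, -0.004, 0.002], [-0.001, 0.001, -0.0])
```

View pics/s12c.png

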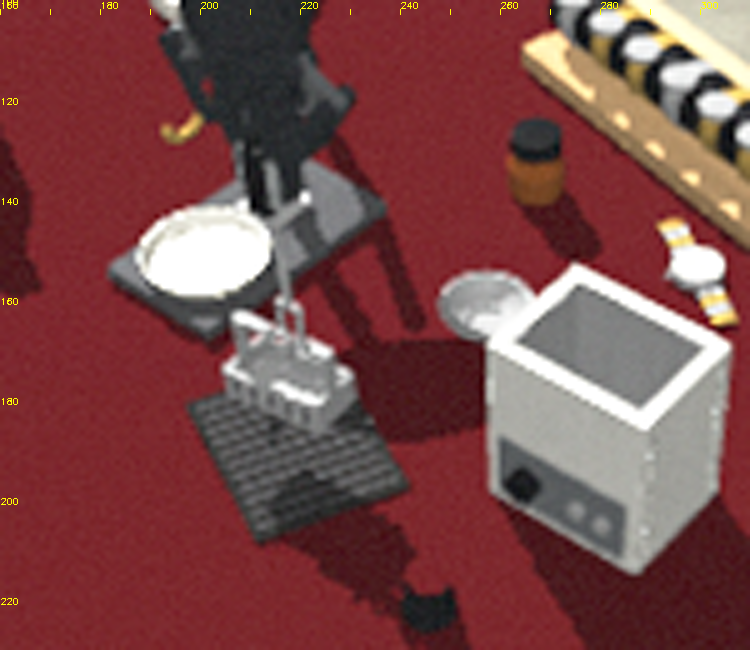

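View pics/w12.png

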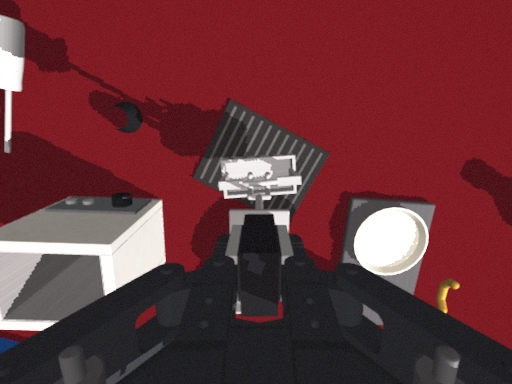

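```bash
python3 -m inch '[{"offset":[0.02,-0.003,0.001],"turn":[0,0,0],"jaw":-1},{"offset":[0.04,-0.003,0.001],"turn":[0,0,0],"jaw":-1},{"offset":[0.06,-0.003,0.001],"turn":[0,0,0],"jaw":-1},{"offset":[0.075,-0.003,0.001],"turn":[0,0,0],"jaw":-1},{"offset":[0.085,-0.003,0.001],"turn":[0,0,0],"jaw":-1},{"offset":[0.095,-0.003,0.001],"turn":[0,0,0],"jaw":-1},{"offset":[0.105,-0.003,0.001],"turn":[0,0,0],"jaw":-1},{"offset":[0.115,-0.003,0.001],"turn":[0,0,0],"jaw":-1},{"offset":[0.12,-0.003,0.001],"turn":[0,0,0],"jaw":-1},{"offset":[0.12,-0.003,0.001],"turn":[0,0,0],"jaw":-1}]'
python3 - <<'E'
from h import *
s=now();im=snap('wrist','w13.png');crop(im,180,80,170,140,4,'w13c.png');i=snap('side','s13.png');crop(i,170,120,120,100,6,'s13c.png')
E
```

```text
time: 15.98
eef_pos: [0.4603, 0.1015, 0.1573]
tool_rot: [-0.112, 0.698, 0.112, 0.699]
contact_force: [-0.3, 0.4, -0.6]
finger_gap: 0.179
t 15.98 p [0.4603 0.1015 0.1573] yawz 0.318 tilt [0.001 0.001] gap 0.179 F [-0.28  0.42 -0.63] q [-0.02 -0.1   2.07  0.    1.18 -1.91]
```

View pics/s13c.png

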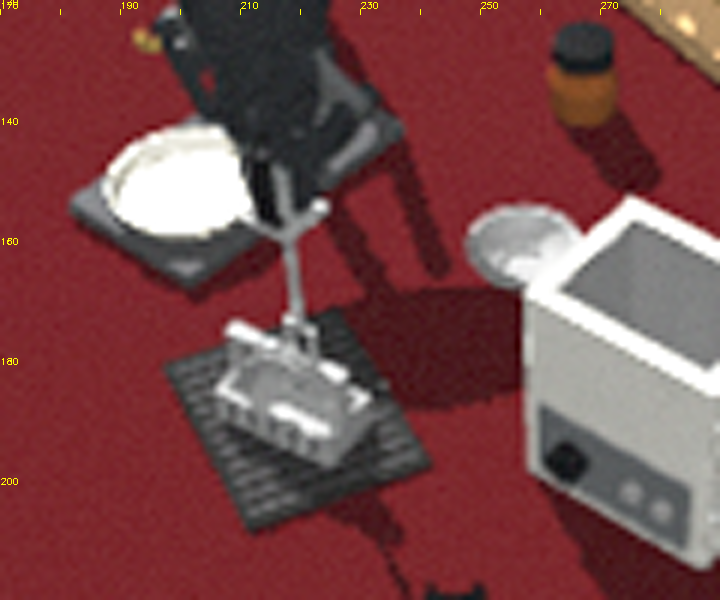

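View pics/w13c.png

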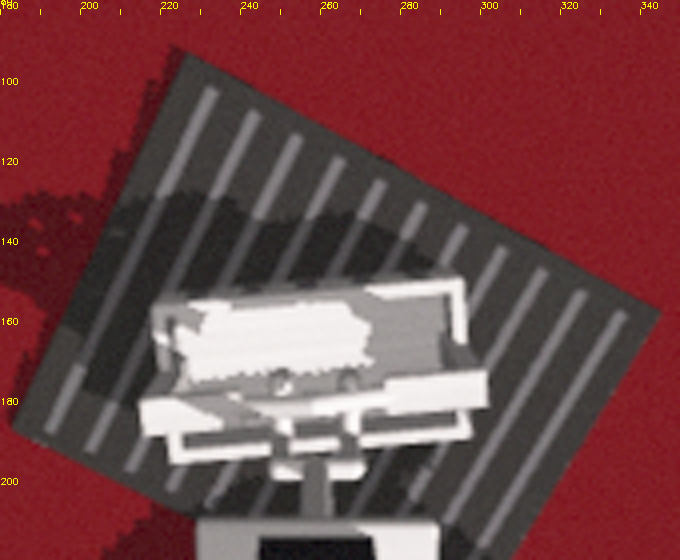

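```bash
python3 -m inch '[{"offset":[0.005,0,0],"turn":[0,0,0],"jaw":-1},{"offset":[0.005,0,0.008],"turn":[0,0,0],"jaw":-1},{"offset":[0.005,0,0.018],"turn":[0,0,0],"jaw":-1},{"offset":[0.005,0,0.028],"turn":[0,0,0],"jaw":-1},{"offset":[0.005,0,0.04],"turn":[0,0,0],"jaw":-1},{"offset":[0.005,0,0.052],"turn":[0,0,0],"jaw":-1},{"offset":[0.005,0,0.06],"turn":[0,0,0],"jaw":-1},{"offset":[0.005,0,0.06],"turn":[0,0,0],"jaw":-1}]'
python3 - <<'E'
from h import *
s=now();im=snap('wrist','w14.png');crop(im,180,60,170,140,4,'w14c.png');
E
```

```text
time: 16.75
eef_pos: [0.4902, 0.1111, 0.1557]
tool_rot: [-0.112, 0.697, 0.112, 0.699]
contact_force: [0.5, -0.2, -0.4]
finger_gap: 0.173
t 16.75 p [0.4902 0.1111 0.1557] yawz 0.318 tilt [0.002 0.001] gap 0.173 F [ 0.53 -0.24 -0.35] q [-0.   -0.02  1.99  0.    1.17 -1.89]
```

View pics/w14c.png

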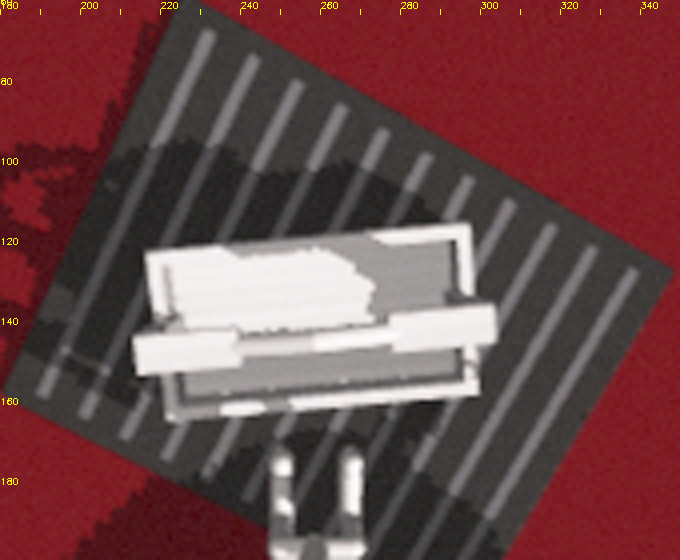

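```bash
python3 - <<'E'
from h import *
s=state()
a,b=onz('wrist',213,148.5,.0585,s),onz('wrist',301,140,.0585,s);m=onz('wrist',257,144.3,.06,s)
print(a,b,(a+b)/2,m,np.linalg.norm(a-b)); d=b-a; print('yaw',np.arctan2(-d[0],d[1]))
P=np.array([onz('wrist',*p,.026,s) for p in [(215,122),(296.5,116),(298,157),(222,164)]]);print(P.mean(0),P)
E
python3 -m inch '[{"offset":[-0.03,0,0.004],"turn":[0,0,0],"jaw":-1},{"offset":[-0.08,0,0.004],"turn":[0,0,0],"jaw":-1},{"offset":[-0.15,0,0.004],"turn":[0,0,0],"jaw":-1},{"offset":[-0.22,0,0.004],"turn":[0,0,0],"jaw":-1},{"offset":[-0.29,0,0.004],"turn":[0,0,0],"jaw":-1},{"offset":[-0.31,0,0.004],"turn":[0.05,0,0],"jaw":-1},{"offset":[-0.31,0,0.004],"turn":[0.12,0,0],"jaw":-1},{"offset":[-0.31,0,0.004],"turn":[0.19,0,0],"jaw":-1},{"offset":[-0.31,0,0.004],"turn":[0.26,0,0],"jaw":-1}]'
python3 - <<'E'
from h import *
s=now();im=snap('wrist','w15.png'); print(rel([.405,-.332,.31],-1.3))
E
```

```text
[0.46427622 0.06200172 0.0585    ] [0.4345164  0.13003584 0.0585    ] [0.44939631 0.09601878 0.0585    ] [0.44922428 0.09611488 0.06      ] 0.0742582561313997
yaw 0.41234744969567966
[0.44881966 0.09661874 0.026     ] [[0.44533703 0.05340691 0.026     ]
 [0.41651024 0.12389858 0.026     ]
 [0.45200063 0.13850944 0.026     ]
 [0.48143073 0.07066002 0.026     ]]
time: 17.55
eef_pos: [0.4912, 0.1115, 0.3109]
tool_rot: [0.034, 0.706, -0.034, 0.707]
contact_force: [0.3, -1.2, -0.5]
finger_gap: 0.182
t 17.55 p [0.4912 0.1115 0.3109] yawz -0.096 tilt [0.002 0.001] gap 0.182 F [ 0.34 -1.23 -0.55] q [-0.   -0.17  1.84  0.    1.47 -1.48]
([0.0, -0.9, -0.083], [0.765, 0.001, -0.001])
```

View pics/w15.png

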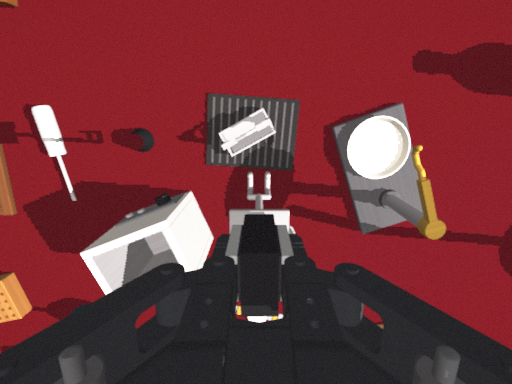

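```bash
python3 -m inch '[{"offset":[0,-0.04,0],"turn":[0.07,0,0],"jaw":-1},{"offset":[0,-0.1,-0.01],"turn":[0.15,0,0],"jaw":-1},{"offset":[0,-0.16,-0.02],"turn":[0.23,0,0],"jaw":-1},{"offset":[0,-0.22,-0.025],"turn":[0.3,0,0],"jaw":-1},{"offset":[0,-0.28,-0.03],"turn":[0.37,0,0],"jaw":-1},{"offset":[0,-0.34,-0.035],"turn":[0.44,0,0],"jaw":-1},{"offset":[0,-0.4,-0.04],"turn":[0.51,0,0],"jaw":-1},{"offset":[0,-0.46,-0.045],"turn":[0.58,0,0],"jaw":-1},{"offset":[0,-0.52,-0.05],"turn":[0.65,0,0],"jaw":-1},{"offset":[0,-0.58,-0.055],"turn":[0.72,0,0],"jaw":-1}]'
python3 - <<'E'
from h import *
s=now(); print(rel([.405,-.332,.31],-2.3))
E
```

```text
time: 18.43
eef_pos: [0.4343, -0.1757, 0.3102]
tool_rot: [0.409, 0.576, -0.408, 0.577]
contact_force: [-0.1, -0.6, -1.1]
finger_gap: 0.177
t 18.43 p [ 0.4343 -0.1757  0.3102] yawz -1.233 tilt [0.002 0.001] gap 0.177 F [-0.06 -0.57 -1.12] q [-0.63 -0.26  1.91  0.    1.48 -0.97]
([0.0, -0.159, 0.276], [0.679, -0.001, -0.001])
```

```bash
python3 -m inch '[{"offset":[0,-0.02,0.035],"turn":[0.07,0,0],"jaw":-1},{"offset":[0,-0.04,0.07],"turn":[0.15,0,0],"jaw":-1},{"offset":[0,-0.06,0.1],"turn":[0.22,0,0],"jaw":-1},{"offset":[0,-0.08,0.135],"turn":[0.29,0,0],"jaw":-1},{"offset":[0,-0.1,0.17],"turn":[0.37,0,0],"jaw":-1},{"offset":[0,-0.12,0.2],"turn":[0.45,0,0],"jaw":-1},{"offset":[0,-0.14,0.235],"turn":[0.53,0,0],"jaw":-1},{"offset":[0,-0.155,0.26],"turn":[0.6,0,0],"jaw":-1},{"offset":[0,-0.159,0.276],"turn":[0.67,0,0],"jaw":-1},{"offset":[0,-0.159,0.276],"turn":[0.74,0,0],"jaw":-1}]'
python3 - <<'E'
from h import *
s=now(); print(rel([.405,-.332,.31],-3.2416))
E
```

```text
time: 19.27
eef_pos: [0.4044, -0.3336, 0.3097]
tool_rot: [0.66, 0.256, -0.659, 0.256]
contact_force: [-0.2, 0.7, -1.6]
finger_gap: 0.182
t 19.27 p [ 0.4044 -0.3336  0.3097] yawz -2.401 tilt [0.001 0.001] gap 0.182 F [-0.16  0.73 -1.55] q [-0.91 -0.11  1.79  0.    1.46 -0.08]
([-0.001, -0.002, -0.003], [0.535, -0.001, 0.0])
```

```bash
python3 -m inch '[{"offset":[0,-0.001,-0.002],"turn":[0.07,0,0],"jaw":-1},{"offset":[0,-0.001,-0.002],"turn":[0.15,0,0],"jaw":-1},{"offset":[0,-0.001,-0.002],"turn":[0.23,0,0],"jaw":-1},{"offset":[0,-0.001,-0.002],"turn":[0.31,0,0],"jaw":-1},{"offset":[0,-0.001,-0.002],"turn":[0.38,0,0],"jaw":-1},{"offset":[0.04,-0.001,-0.002],"turn":[0.46,0,0],"jaw":-1},{"offset":[0.1,-0.001,-0.002],"turn":[0.535,0,0],"jaw":-1},{"offset":[0.16,-0.001,-0.002],"turn":[0.535,0,0],"jaw":-1},{"offset":[0.2,-0.001,-0.002],"turn":[0.535,0,0],"jaw":-1},{"offset":[0.2,-0.001,-0.002],"turn":[0.535,0,0],"jaw":-1}]'
python3 - <<'E'
from h import *
s=now(); print(rel([.405,-.334,.156],-3.2416),rel([.4799,-.3415,.156],-3.2416)); im=snap('wrist','w16.png');crop(im,190,80,150,150,4,'w16c.png')
E
```

```text
time: 20.1
eef_pos: [0.4028, -0.3298, 0.2042]
tool_rot: [-0.704, 0.031, 0.708, 0.038]
contact_force: [-1.2, -0.3, -0.7]
finger_gap: 0.18
t 20.1 p [ 0.4028 -0.3298  0.2042] yawz 3.044 tilt [-0.005  0.009] gap 0.18 F [-1.22 -0.27 -0.66] q [-0.9  -0.03  1.9   0.    1.27  0.76]
([0.096, 0.009, -0.006], [0.002, 0.004, 0.005]) ([0.095, 0.009, -0.156], [0.002, 0.004, 0.005])
```

View pics/w16c.png

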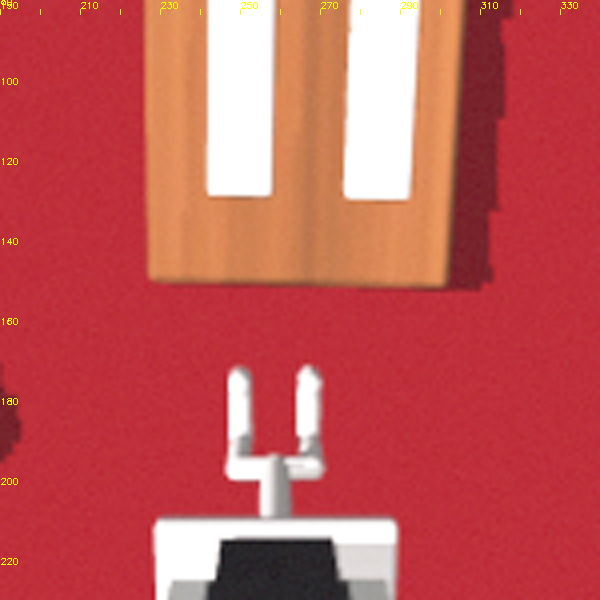

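Rod upright, hook centred near u=258, prongs centred about u=265; the 0.009 tool-y correction accounts for that. Lowering to slide height.

```bash
python3 -m inch '[{"offset":[0.04,0.009,-0.005],"turn":[0.002,0.004,0.005],"jaw":-1},{"offset":[0.08,0.009,-0.005],"turn":[0.002,0.004,0.005],"jaw":-1},{"offset":[0.096,0.009,-0.005],"turn":[0.002,0.004,0.005],"jaw":-1},{"offset":[0.096,0.009,-0.005],"turn":[0.002,0.004,0.005],"jaw":-1},{"offset":[0.096,0.009,-0.005],"turn":[0.002,0.004,0.005],"jaw":-1}]'
python3 - <<'E'
from h import *
s=now(); print(rel([.4799,-.3415,.156],-3.2416)); im=snap('wrist','w17.png');crop(im,190,80,150,150,4,'w17c.png')
E
```

```text
time: 20.57
eef_pos: [0.4062, -0.3361, 0.1606]
tool_rot: [0.708, -0.037, -0.705, -0.034]
contact_force: [-0.3, 0.4, -0.4]
finger_gap: 0.178
t 20.57 p [ 0.4062 -0.3361  0.1606] yawz 3.041 tilt [ 0.004 -0.004] gap 0.178 F [-0.32  0.44 -0.4 ] q [-0.91  0.03  1.93  0.    1.17  0.76]
([0.01, -0.004, -0.148], [-0.0, -0.003, -0.002])
```

View pics/w17c.png

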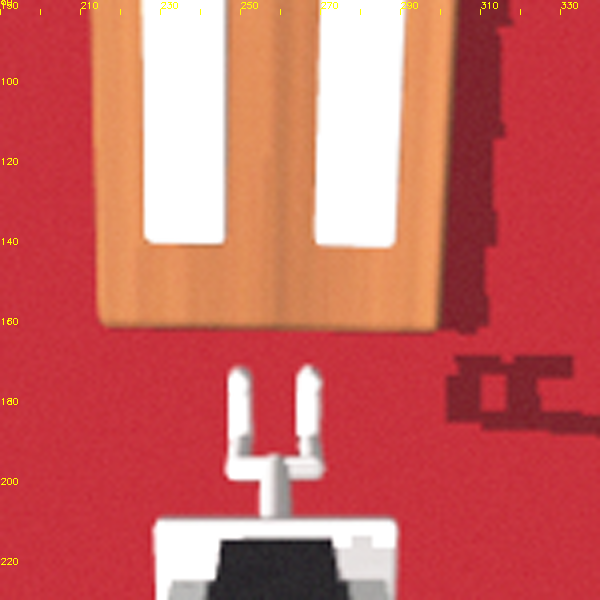

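```bash
python3 -m inch '[{"offset":[0.006,-0.003,-0.02],"turn":[0,-0.002,-0.002],"jaw":-1},{"offset":[0.006,-0.003,-0.05],"turn":[0,-0.002,-0.002],"jaw":-1},{"offset":[0.006,-0.004,-0.08],"turn":[0,-0.002,-0.002],"jaw":-1},{"offset":[0.006,-0.004,-0.11],"turn":[0,-0.002,-0.002],"jaw":-1},{"offset":[0.006,-0.004,-0.135],"turn":[0,-0.002,-0.002],"jaw":-1},{"offset":[0.006,-0.004,-0.148],"turn":[0,-0.002,-0.002],"jaw":-1},{"offset":[0.006,-0.004,-0.148],"turn":[0,-0.002,-0.002],"jaw":-1},{"offset":[0.006,-0.004,-0.148],"turn":[0,-0.002,-0.002],"jaw":-1}]'
python3 - <<'E'
from h import *
s=now(); print(rel([.4799,-.3415,.1395],-3.2416)); im=snap('wrist','w18.png');crop(im,190,80,150,150,4,'w18c.png')
E
```

```text
time: 21.28
eef_pos: [0.4807, -0.342, 0.1589]
tool_rot: [0.707, -0.036, -0.705, -0.035]
contact_force: [-0.1, -0.6, -0.4]
finger_gap: 0.179
t 21.28 p [ 0.4807 -0.342   0.1589] yawz 3.042 tilt [ 0.002 -0.002] gap 0.179 F [-0.15 -0.55 -0.38] q [-0.81  0.18  1.77  0.    1.19  0.86]
([0.039, -0.001, 0.002], [-0.0, -0.002, -0.001])
```

View pics/w18c.png

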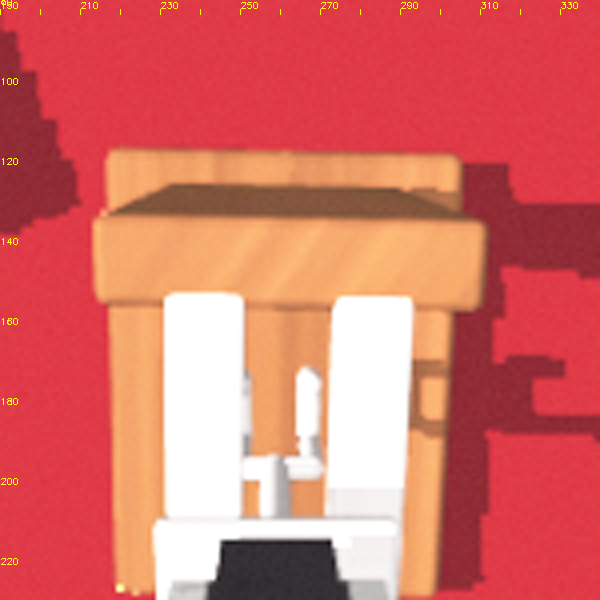

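```bash
python3 -m inch '[{"offset":[0.012,-0.001,0.001],"turn":[0,-0.002,-0.001],"jaw":-1},{"offset":[0.025,-0.001,0.001],"turn":[0,-0.002,-0.001],"jaw":-1},{"offset":[0.035,-0.001,0.001],"turn":[0,-0.002,-0.001],"jaw":-1},{"offset":[0.038,-0.001,0.001],"turn":[0,-0.002,-0.001],"jaw":-1},{"offset":[0.038,-0.001,0.001],"turn":[0,-0.002,-0.001],"jaw":-1}]'
python3 - <<'E'
from h import *
s=now()
E
```

```text
time: 21.75
eef_pos: [0.4795, -0.3412, 0.1399]
tool_rot: [-0.706, 0.035, 0.707, 0.036]
contact_force: [-2.1, 1.0, 3.8]
finger_gap: 0.182
t 21.75 p [ 0.4795 -0.3412  0.1399] yawz 3.041 tilt [-0.002  0.001] gap 0.182 F [-2.14  1.01  3.82] q [-0.81  0.2   1.78 -0.    1.16  0.86]
```

Contact upward 3.8 N: seated. Release and rise.

```bash
python3 -m inch '[{"offset":[0,0,0],"turn":[0,0,0],"jaw":-0.5},{"offset":[0,0,0],"turn":[0,0,0],"jaw":0},{"offset":[0,0,0],"turn":[0,0,0],"jaw":0.2},{"offset":[0,0,0],"turn":[0,0,0],"jaw":0.2},{"offset":[-0.04,0,0],"turn":[0,0,0],"jaw":0.2},{"offset":[-0.1,0,0],"turn":[0,0,0],"jaw":0.2},{"offset":[-0.18,0,0],"turn":[0,0,0],"jaw":0.2},{"offset":[-0.26,0,0],"turn":[0,0,0],"jaw":0.2},{"offset":[-0.3,0,0],"turn":[0,0,0],"jaw":0.2}]'
python3 - <<'E'
from h import *
s=now(); im=snap('wrist','w19.png');im=snap('side','s19.png');crop(im,240,200,120,110,6,'s19c.png')
E
```

```text
time: 22.5
eef_pos: [0.4809, -0.3425, 0.2957]
tool_rot: [0.708, -0.037, -0.705, -0.034]
contact_force: [1.5, -0.7, 0.4]
finger_gap: 0.602
t 22.5 p [ 0.4809 -0.3425  0.2957] yawz 3.041 tilt [ 0.003 -0.005] gap 0.602 F [ 1.54 -0.68  0.38] q [-0.81  0.06  1.65 -0.    1.43  0.86]
```

View pics/s19c.png

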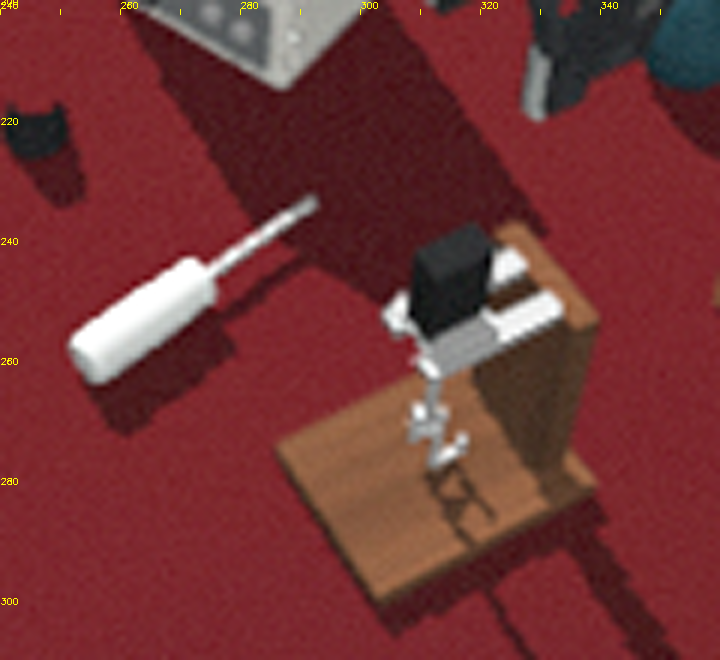

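View pics/w19.png

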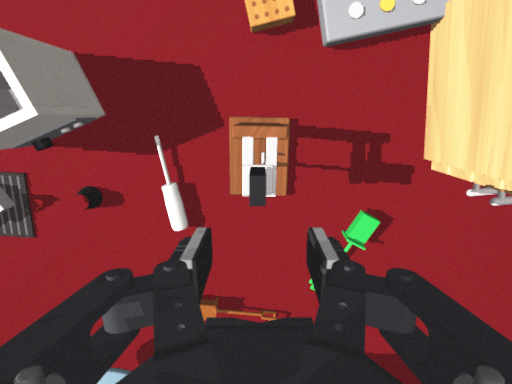

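Run:
```python
from h import *
print(rel([.4594,.0722,.25],-2.73))
```

```text
([0.086, -0.822, 0.128], [-0.326, -0.003, -0.005])
```

```bash
python3 -m inch '[{"offset":[0,-0.05,0.01],"turn":[-0.05,0,0],"jaw":0.2},{"offset":[0,-0.12,0.02],"turn":[-0.1,0,0],"jaw":0.2},{"offset":[0,-0.2,0.04],"turn":[-0.15,0,0],"jaw":0.2},{"offset":[0,-0.28,0.05],"turn":[-0.2,0,0],"jaw":0.2},{"offset":[0,-0.36,0.06],"turn":[-0.25,0,0],"jaw":0.2},{"offset":[0,-0.44,0.07],"turn":[-0.3,0,0],"jaw":0.2},{"offset":[0.02,-0.52,0.08],"turn":[-0.326,0,0],"jaw":0.2},{"offset":[0.04,-0.6,0.1],"turn":[-0.326,0,0],"jaw":0.2},{"offset":[0.06,-0.68,0.11],"turn":[-0.326,0,0],"jaw":0.2},{"offset":[0.086,-0.76,0.12],"turn":[-0.326,0,0],"jaw":0.2}]'
python3 -m inch '[{"offset":[0,-0.06,0.008],"turn":[0,0,0],"jaw":0.2},{"offset":[0,-0.06,0.008],"turn":[0,0,0],"jaw":0.2},{"offset":[0,-0.06,0.008],"turn":[0,0,0],"jaw":0.2}]'
python3 - <<'E'
from h import *
s=now(); im=snap('wrist','w20.png');crop(im,190,100,150,130,5,'w20c.png')
E
```

```text
time: 23.43
eef_pos: [0.4592, 0.0415, 0.2492]
tool_rot: [0.693, 0.142, -0.691, 0.147]
contact_force: [0.3, -0.1, -0.0]
finger_gap: 0.601
time: 23.68
eef_pos: [0.4423, 0.0686, 0.2473]
tool_rot: [0.692, 0.143, -0.692, 0.148]
contact_force: [0.7, -1.0, -0.1]
finger_gap: 0.605
t 23.68 p [0.4423 0.0686 0.2473] yawz -2.727 tilt [ 0.002 -0.007] gap 0.605 F [ 0.67 -1.02 -0.12] q [-0.1  -0.27  2.04 -0.01  1.37  1.06]
```

View pics/w20.png

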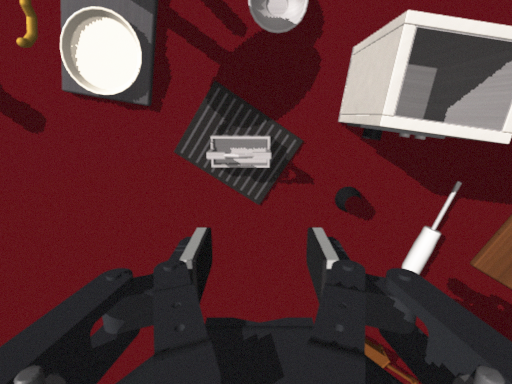

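View pics/w20c.png

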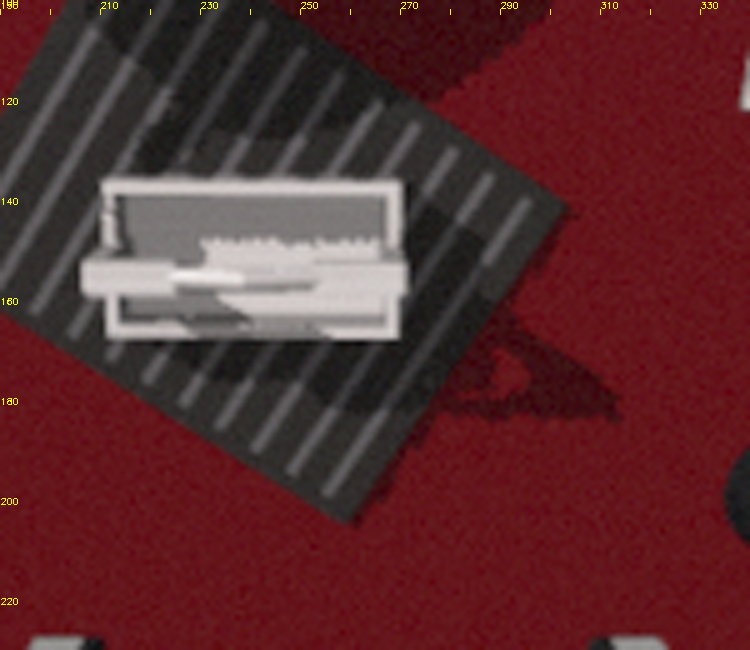

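Run:
```python
from h import *
s=state()
a,b=onz('wrist',206,155.3,.0585,s),onz('wrist',271,154.7,.0585,s);c=(a+b)/2;d=a-b
print(a,b,c,np.linalg.norm(d),'yaw',np.arctan2(-d[0],d[1]))
P=np.array([onz('wrist',*p,.026,s) for p in [(209,136),(269,136),(269,167),(209,167)]]);print(P.mean(0))
Y=.41;uy=np.array([-np.sin(Y),np.cos(Y),0]);t=np.array([.4493,.0958,0])-.026*uy;print(t)
print(rel([t[0],t[1],.20],Y-np.pi/2))
```

```text
[0.4357053 0.1313578 0.0585   ] [0.46687769 0.06152795 0.0585    ] [0.4512915  0.09644288 0.0585    ] 0.07647173230903824 yaw 0.4198601720183859
[0.4502601  0.09755894 0.026     ]
[0.45966384 0.07195486 0.        ]
([0.096, 0.005, -0.034], [-0.999, 0.004, -0.004])
```

```bash
python3 -m inch '[{"offset":[0.02,0.004,-0.01],"turn":[-0.07,0,0],"jaw":0.2},{"offset":[0.03,0.004,-0.02],"turn":[-0.15,0,0],"jaw":0.2},{"offset":[0.05,0.004,-0.034],"turn":[-0.23,0,0],"jaw":0.1},{"offset":[0.06,0.004,-0.034],"turn":[-0.31,0,0],"jaw":0},{"offset":[0.08,0.004,-0.034],"turn":[-0.39,0,0],"jaw":0},{"offset":[0.096,0.004,-0.034],"turn":[-0.47,0,0],"jaw":0},{"offset":[0.096,0.004,-0.034],"turn":[-0.55,0,0],"jaw":0},{"offset":[0.096,0.004,-0.034],"turn":[-0.63,0,0],"jaw":0},{"offset":[0.096,0.004,-0.034],"turn":[-0.7,0,0],"jaw":0},{"offset":[0.096,0.004,-0.034],"turn":[-0.77,0,0],"jaw":0}]'
python3 - <<'E'
from h import *
s=now(); print(rel([.4608,.0725,.15],.415-np.pi/2))
E
```

```text
time: 24.57
eef_pos: [0.46, 0.0708, 0.1996]
tool_rot: [0.485, 0.511, -0.487, 0.516]
contact_force: [-0.1, -0.0, 0.7]
finger_gap: 0.502
t 24.57 p [0.46   0.0708 0.1996] yawz -1.517 tilt [ 0.003 -0.007] gap 0.502 F [-0.13 -0.01  0.71] q [-0.09 -0.17  2.05 -0.01  1.26 -0.14]
([0.099, 0.001, -0.004], [-0.23, 0.005, -0.001])
```

```bash
python3 -m inch '[{"offset":[0.03,0.001,-0.004],"turn":[-0.07,0.004,0],"jaw":0},{"offset":[0.06,0.001,-0.004],"turn":[-0.15,0.005,0],"jaw":0},{"offset":[0.09,0.001,-0.004],"turn":[-0.23,0.005,0],"jaw":0},{"offset":[0.099,0.001,-0.004],"turn":[-0.23,0.005,0],"jaw":0},{"offset":[0.099,0.001,-0.004],"turn":[-0.23,0.005,0],"jaw":0},{"offset":[0.099,0.001,-0.004],"turn":[-0.23,0.005,0],"jaw":0}]'
python3 - <<'E'
from h import *
s=now(); print(rel([.4608,.0725,.040],.415-np.pi/2)); im=snap('wrist','w21.png')
for y in(-.038,-.026,0,.038): print(proj('wrist',[.4503-y*.403,.0963+y*.915,.059],s))
E
```

```text
time: 25.07
eef_pos: [0.461, 0.0718, 0.1504]
tool_rot: [0.388, 0.591, -0.387, 0.592]
contact_force: [0.2, 0.4, 0.0]
finger_gap: 0.498
t 25.07 p [0.461  0.0718 0.1504] yawz -1.159 tilt [0.002 0.   ] gap 0.498 F [0.16 0.42 0.02] q [-0.09 -0.1   2.08  0.    1.16 -0.5 ]
([0.221, -0.0, -0.002], [-0.002, 0.0, -0.001])
[259.8835139  207.11480601]
[259.83584656 193.88161446]
[259.72813179 163.97832388]
[259.55880434 116.97040113]
```

View pics/w21.png

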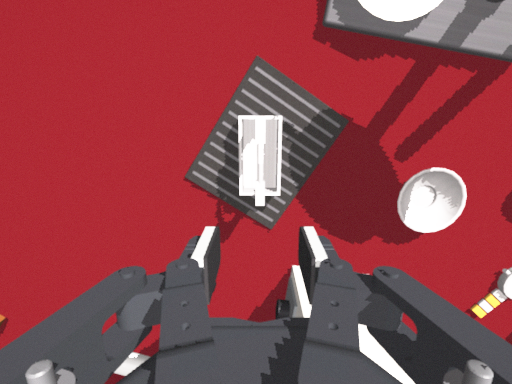

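```bash
python3 -m inch '[{"offset":[0.05,0,-0.003],"turn":[0,0,0],"jaw":0},{"offset":[0.1,0,-0.003],"turn":[0,0,0],"jaw":0},{"offset":[0.15,0,-0.003],"turn":[0,0,0],"jaw":0},{"offset":[0.19,0,-0.003],"turn":[0,0,0],"jaw":-0.1},{"offset":[0.215,0,-0.003],"turn":[0,0,0],"jaw":-0.3},{"offset":[0.221,0,-0.003],"turn":[0,0,0],"jaw":-0.4},{"offset":[0.221,0,-0.003],"turn":[0,0,0],"jaw":-0.4}]'
python3 - <<'E'
from h import *
s=now();  im=snap('wrist','w22.png'); crop(im,180,100,160,140,5,'w22c.png')
E
```

```text
time: 25.7
eef_pos: [0.4612, 0.0733, 0.0405]
tool_rot: [0.388, 0.591, -0.387, 0.592]
contact_force: [0.0, 0.6, 0.3]
finger_gap: 0.306
t 25.7 p [0.4612 0.0733 0.0405] yawz -1.159 tilt [0.002 0.   ] gap 0.306 F [0.01 0.58 0.31] q [-0.09  0.09  2.13  0.    0.92 -0.5 ]
```

View pics/w22c.png

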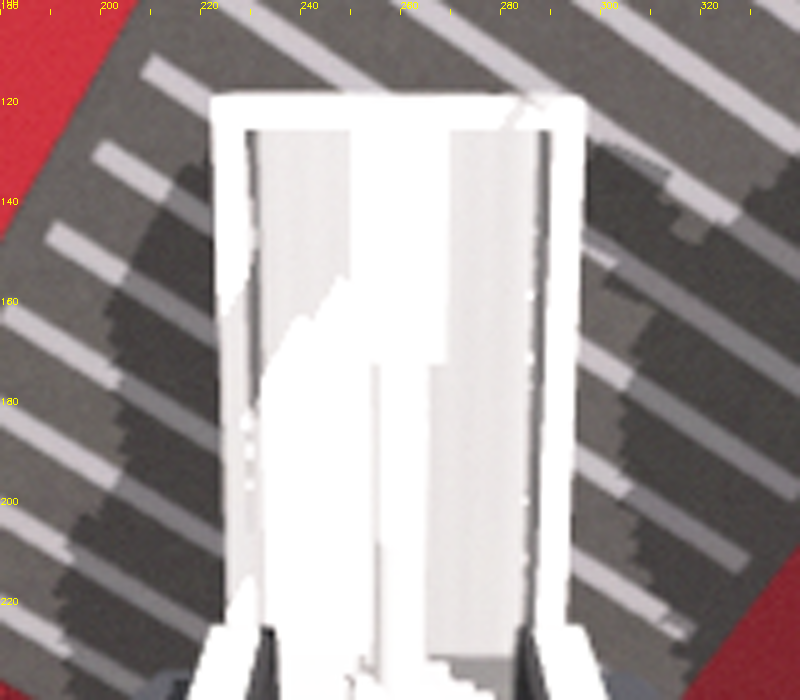

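```bash
python3 -m inch '[{"offset":[0,0,0],"turn":[0,0,0],"jaw":-1},{"offset":[0,0,0],"turn":[0,0,0],"jaw":-1},{"offset":[0,0,0],"turn":[0,0,0],"jaw":-1},{"offset":[0,0,0],"turn":[0,0,0],"jaw":-1},{"offset":[-0.01,0,0],"turn":[0,0,0],"jaw":-1},{"offset":[-0.04,0,0],"turn":[0,0,0],"jaw":-1},{"offset":[-0.08,0,0],"turn":[0,0,0],"jaw":-1},{"offset":[-0.12,0,0],"turn":[0,0,0],"jaw":-1},{"offset":[-0.16,0,0],"turn":[0,0,0],"jaw":-1}]'
python3 - <<'E'
from h import *
s=now();  im=snap('wrist','w23.png'); im=snap('side','s23.png'); crop(im,160,90,150,130,5,'s23c.png')
E
```

```text
time: 26.5
eef_pos: [0.4609, 0.0733, 0.122]
tool_rot: [0.388, 0.591, -0.387, 0.592]
contact_force: [-0.1, -0.3, -1.2]
finger_gap: 0.073
t 26.5 p [0.4609 0.0733 0.122 ] yawz -1.159 tilt [0.003 0.   ] gap 0.073 F [-0.07 -0.34 -1.23] q [-0.09 -0.06  2.1   0.    1.1  -0.5 ]
```

View pics/s23c.png

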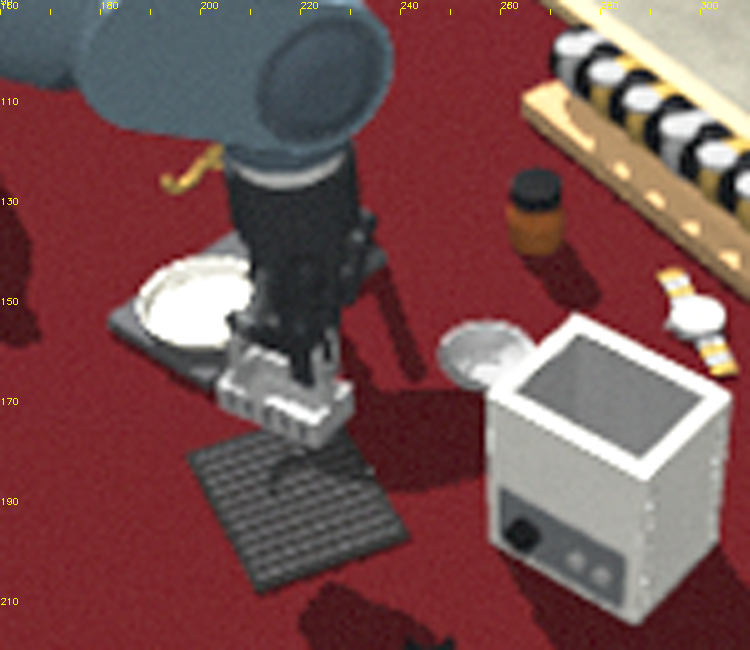

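View pics/w23.png

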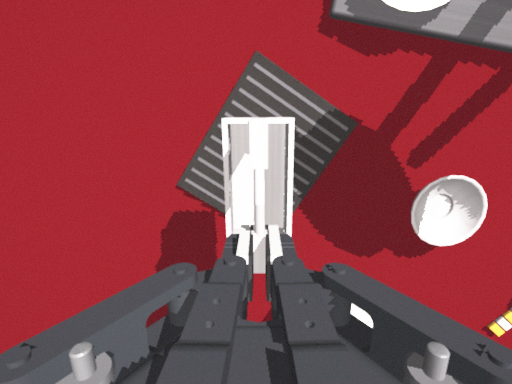

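Run:
```python
from h import *
p=onz('top',120.3,187,.142);print(p,p[:2]-[.5802,.3172],np.linalg.norm(p[:2]-[.5802,.3172]),np.arctan2(*(p[:2]-[.5802,.3172])[::-1]))
print(onz('top',112,152.5,.145))
Y=.247;ux=np.array([np.cos(Y),np.sin(Y),0]);uy=np.array([-ux[1],ux[0],0]);post=np.array([.5802,.3172,0])
def T(r,barz,yb=-.026): q=post-ux*r+uy*yb;return [q[0],q[1],barz-.0195]
print('seat',post-ux*.088,T(.15,.152),T(.088,.152),T(.088,.135))
print(rel(T(.15,.19),Y-np.pi/2))
```

```text
[0.48401109 0.28795725 0.142     ] [-0.09618891 -0.02924275] 0.10053578634385356 -2.846457622340747
[0.57741733 0.31189361 0.145     ]
seat [0.49487078 0.29568434 0.        ] [np.float64(0.44110935808297586), np.float64(0.25531467596343893), 0.1325] [np.float64(0.5012276749700686), np.float64(0.27047343497145476), 0.1325] [np.float64(0.5012276749700686), np.float64(0.27047343497145476), 0.1155]
([-0.092, 0.105, -0.352], [0.105, 0.002, -0.007])
```

```bash
python3 -m inch '[{"offset":[-0.03,0.004,-0.01],"turn":[0.01,0,0],"jaw":-1},{"offset":[-0.06,0.012,-0.04],"turn":[0.03,0,0],"jaw":-1},{"offset":[-0.092,0.024,-0.08],"turn":[0.05,0,0],"jaw":-1},{"offset":[-0.092,0.04,-0.13],"turn":[0.07,0,0],"jaw":-1},{"offset":[-0.092,0.055,-0.18],"turn":[0.09,0,0],"jaw":-1},{"offset":[-0.092,0.07,-0.23],"turn":[0.105,0,0],"jaw":-1},{"offset":[-0.092,0.085,-0.28],"turn":[0.105,0,0],"jaw":-1},{"offset":[-0.092,0.096,-0.32],"turn":[0.105,0,0],"jaw":-1},{"offset":[-0.092,0.104,-0.346],"turn":[0.105,0,0],"jaw":-1},{"offset":[-0.092,0.105,-0.352],"turn":[0.105,0,0],"jaw":-1}]'
python3 - <<'E'
from h import *
s=now();  im=snap('wrist','w24.png'); im=snap('top','t24.png'); crop(im,80,120,130,110,6,'t24c.png');im=snap('side','s24.png'); crop(im,150,70,130,120,5,'s24c.png')
Y=.247;ux=np.array([np.cos(Y),np.sin(Y),0]);uy=np.array([-ux[1],ux[0],0]);post=np.array([.5802,.3172,0])
for r in (0,.06,.103): print(proj('wrist',post-ux*r+[0,0,.143],s))
E
```

```text
time: 27.43
eef_pos: [0.4397, 0.2569, 0.1688]
tool_rot: [0.436, 0.556, -0.432, 0.561]
contact_force: [-0.1, -0.6, -1.7]
finger_gap: 0.073
t 27.43 p [0.4397 0.2569 0.1688] yawz -1.321 tilt [ 0.009 -0.001] gap 0.073 F [-0.12 -0.62 -1.66] q [ 0.31 -0.02  1.97 -0.    1.19  0.06]
[504.40927038 186.40876839]
[407.61745436 186.44413338]
[337.95653368 186.46958551]
```

View pics/w24.png

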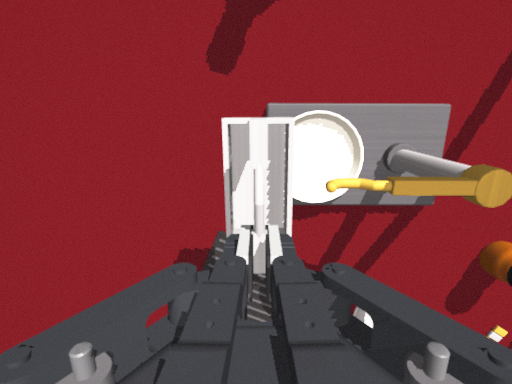

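View pics/t24c.png

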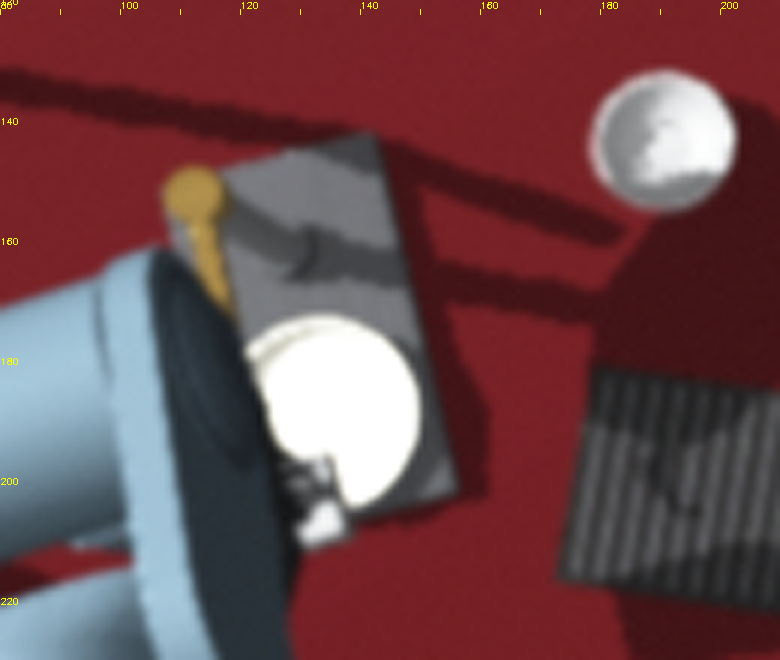

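View pics/s24c.png

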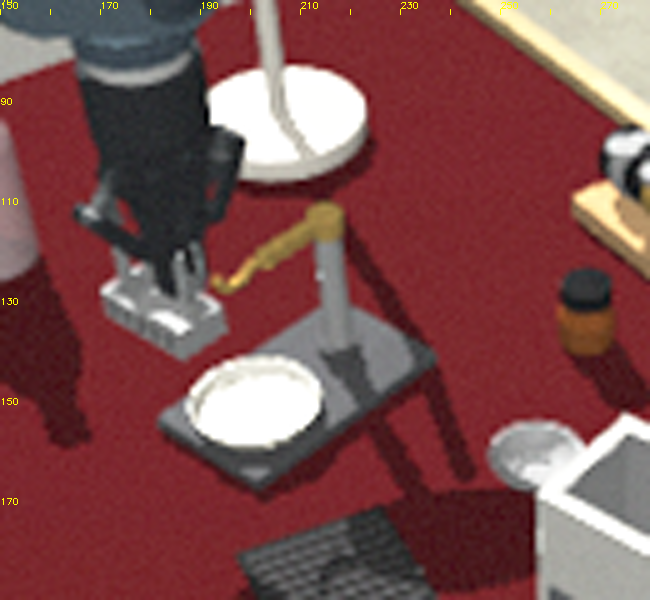

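Run:
```python
from h import *
Y=.247;ux=np.array([np.cos(Y),np.sin(Y),0]);uy=np.array([-ux[1],ux[0],0]);post=np.array([.578,.3166,0])
def T(r,barz,yb=-.0258): q=post-ux*r+uy*yb;return [q[0],q[1],barz-.0195]
for r,z in ((.15,.152),(.088,.152)): print(rel(T(r,z),Y-np.pi/2))
```

```text
([0.074, -0.004, -0.001], [0.0, 0.002, -0.006])
([0.075, 0.12, -0.001], [0.0, 0.002, -0.006])
```

```bash
python3 -m inch '[{"offset":[0.03,-0.004,-0.001],"turn":[0,0.002,-0.006],"jaw":-1},{"offset":[0.06,-0.004,-0.001],"turn":[0,0.002,-0.006],"jaw":-1},{"offset":[0.074,-0.004,-0.001],"turn":[0,0.002,-0.006],"jaw":-1},{"offset":[0.074,-0.004,-0.001],"turn":[0,0.002,-0.006],"jaw":-1},{"offset":[0.074,-0.004,-0.001],"turn":[0,0.002,-0.006],"jaw":-1}]'
python3 - <<'E'
from h import *
s=now();  im=snap('wrist','w25.png'); im=snap('side','s25.png'); crop(im,150,80,100,90,7,'s25c.png')
Y=.247;ux=np.array([np.cos(Y),np.sin(Y),0]);uy=np.array([-ux[1],ux[0],0]);post=np.array([.578,.3166,0])
for r in (0,.06,.088,.103): print(proj('side',post-ux*r+[0,0,.14]),proj('wrist',post-ux*r+[0,0,.135],s))
c=s['eef_pos']+.0258*uy+[0,0,.0195]
for y in (-.038,0,.038): print('bar',proj('side',c+uy*y),proj('wrist',c+uy*y,s))
E
```

```text
time: 28.0
eef_pos: [0.4385, 0.2542, 0.1315]
tool_rot: [0.434, 0.558, -0.436, 0.557]
contact_force: [0.3, -0.2, -0.8]
finger_gap: 0.074
t 28.0 p [0.4385 0.2542 0.1315] yawz -1.325 tilt [-0.002 -0.001] gap 0.074 F [ 0.26 -0.22 -0.75] q [ 0.3   0.03  1.99 -0.    1.12  0.06]
[213.98597196 111.88214416] [555.65311981 196.46172958]
[201.77208311 119.64775046] [437.66240091 196.54322088]
[195.87305052 123.39836299] [382.72982862 196.58116053]
[192.65855919 125.44214073] [353.33553928 196.60146195]
bar [189.49831366 134.09891166] [260.35774073 280.88661793]
bar [181.79799898 129.54141154] [260.32101806 207.91769506]
bar [174.2993538  125.10327131] [260.27803432 122.50786761]
```

View pics/s25c.png

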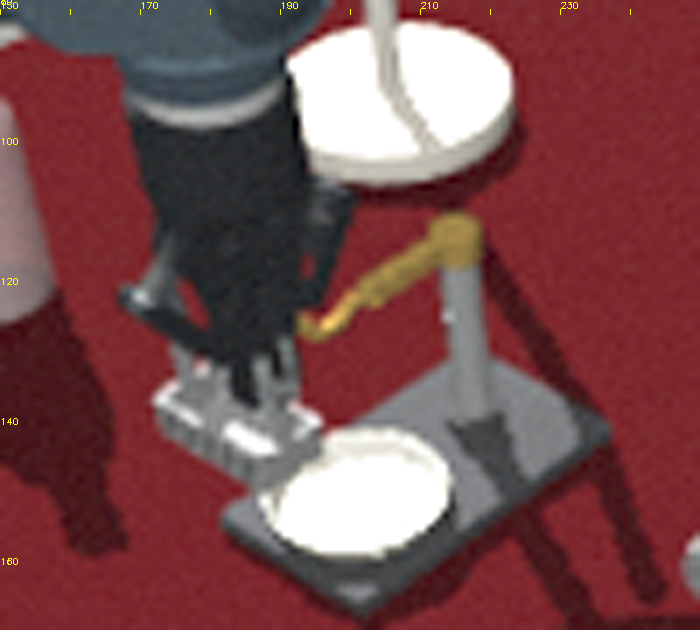

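View pics/w25.png

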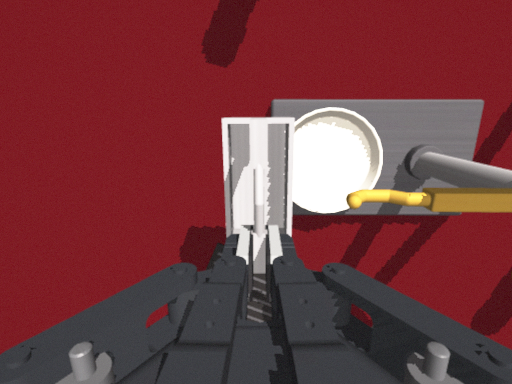

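```bash
python3 - <<'E'
from h import *
Y=.247;ux=np.array([np.cos(Y),np.sin(Y),0]);uy=np.array([-ux[1],ux[0],0]);post=np.array([.578,.3166,0])
def T(r,barz,yb=-.0238): q=post-ux*r+uy*yb;return [q[0],q[1],barz-.0195]
print(rel(T(.11,.152),Y-np.pi/2),rel(T(.088,.152),Y-np.pi/2))
E
python3 -m inch '[{"offset":[-0.001,0.015,-0.006],"turn":[0,0,0.001],"jaw":-1},{"offset":[-0.001,0.03,-0.006],"turn":[0,0,0.001],"jaw":-1},{"offset":[-0.001,0.05,-0.006],"turn":[0,0,0.001],"jaw":-1},{"offset":[-0.001,0.065,-0.006],"turn":[0,0,0.001],"jaw":-1},{"offset":[-0.001,0.075,-0.006],"turn":[0,0,0.001],"jaw":-1},{"offset":[-0.001,0.075,-0.006],"turn":[0,0,0.001],"jaw":-1}]'
python3 - <<'E'
from h import *
s=now();  im=snap('wrist','w26.png'); im=snap('side','s26.png'); crop(im,150,80,100,90,7,'s26c.png')
E
```

```text
([0.001, 0.079, -0.005], [-0.0, 0.0, -0.0]) ([0.001, 0.123, -0.005], [-0.0, 0.0, -0.0])
time: 28.6
eef_pos: [0.4763, 0.267, 0.1336]
tool_rot: [0.436, 0.557, -0.434, 0.558]
contact_force: [-2.0, -0.1, -1.2]
finger_gap: 0.071
t 28.6 p [0.4763 0.267  0.1336] yawz -1.325 tilt [0.003 0.   ] gap 0.071 F [-2.   -0.13 -1.23] q [ 0.3   0.11  1.9  -0.    1.13  0.06]
```

View pics/w26.png

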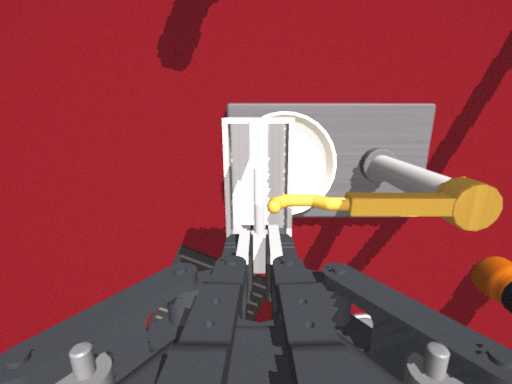

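View pics/s26c.png

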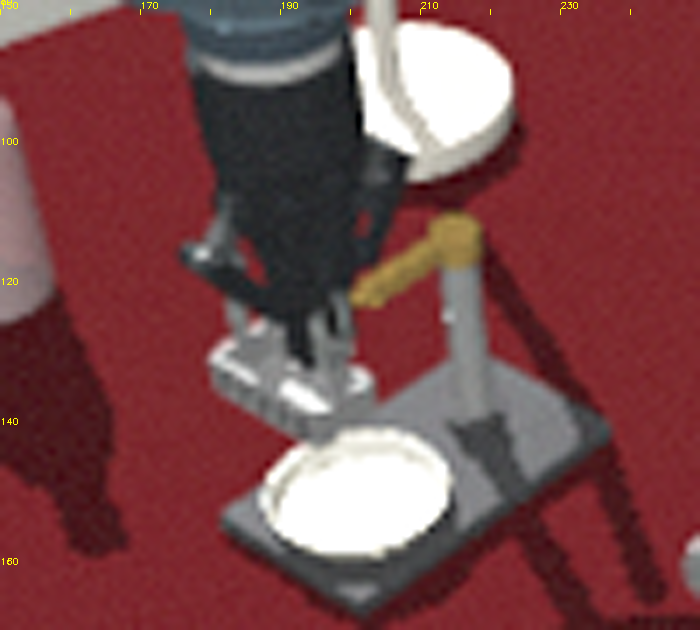

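```bash
python3 -m inch '[{"offset":[0.001,0.01,0],"turn":[0,0,0],"jaw":-1},{"offset":[0.001,0.02,0],"turn":[0,0,0],"jaw":-1},{"offset":[0.001,0.02,0],"turn":[0,0,0],"jaw":-1}]'
python3 - <<'E'
from h import *
s=now();  im=snap('wrist','w27.png'); crop(im,200,100,150,130,5,'w27c.png')
Y=.247;ux=np.array([np.cos(Y),np.sin(Y),0]);uy=np.array([-ux[1],ux[0],0]);post=np.array([.578,.3166,0])
def T(r,barz,yb=-.0238): q=post-ux*r+uy*yb;return [q[0],q[1],barz-.0195]
print(rel(T(.088,.152),Y-np.pi/2))
E
```

```text
time: 28.95
eef_pos: [0.4856, 0.2694, 0.1329]
tool_rot: [0.435, 0.557, -0.434, 0.558]
contact_force: [-0.1, 0.2, -1.3]
finger_gap: 0.071
t 28.95 p [0.4856 0.2694 0.1329] yawz -1.324 tilt [0.002 0.   ] gap 0.071 F [-0.11  0.19 -1.32] q [ 0.3   0.14  1.88 -0.    1.13  0.06]
([0.001, 0.027, 0.001], [-0.0, 0.0, -0.001])
```

View pics/w27c.png

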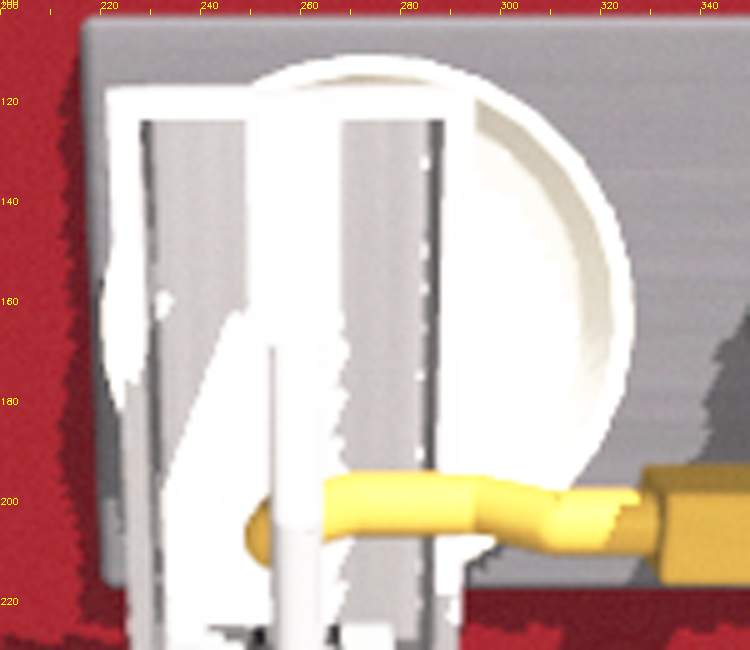

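```bash
python3 -m inch '[{"offset":[0.001,0.012,0],"turn":[0,0,0],"jaw":-1},{"offset":[0.001,0.022,0],"turn":[0,0,0],"jaw":-1},{"offset":[0.001,0.027,0],"turn":[0,0,0],"jaw":-1},{"offset":[0.001,0.027,0],"turn":[0,0,0],"jaw":-1}]'
python3 - <<'E'
from h import *
s=now();  im=snap('wrist','w28.png'); crop(im,200,100,150,130,5,'w28c.png')
Y=.247;ux=np.array([np.cos(Y),np.sin(Y),0]);uy=np.array([-ux[1],ux[0],0]);post=np.array([.578,.3166,0])
def T(r,barz,yb=-.0238): q=post-ux*r+uy*yb;return [q[0],q[1],barz-.0195]
print(rel(T(.088,.135),Y-np.pi/2))
E
```

```text
time: 29.33
eef_pos: [0.499, 0.2727, 0.1324]
tool_rot: [0.435, 0.557, -0.434, 0.558]
contact_force: [-0.2, -0.6, -0.6]
finger_gap: 0.072
t 29.33 p [0.499  0.2727 0.1324] yawz -1.325 tilt [0.002 0.   ] gap 0.072 F [-0.22 -0.59 -0.63] q [ 0.3   0.17  1.84 -0.    1.13  0.05]
([0.034, -0.001, 0.001], [-0.0, 0.0, -0.001])
```

View pics/w28c.png

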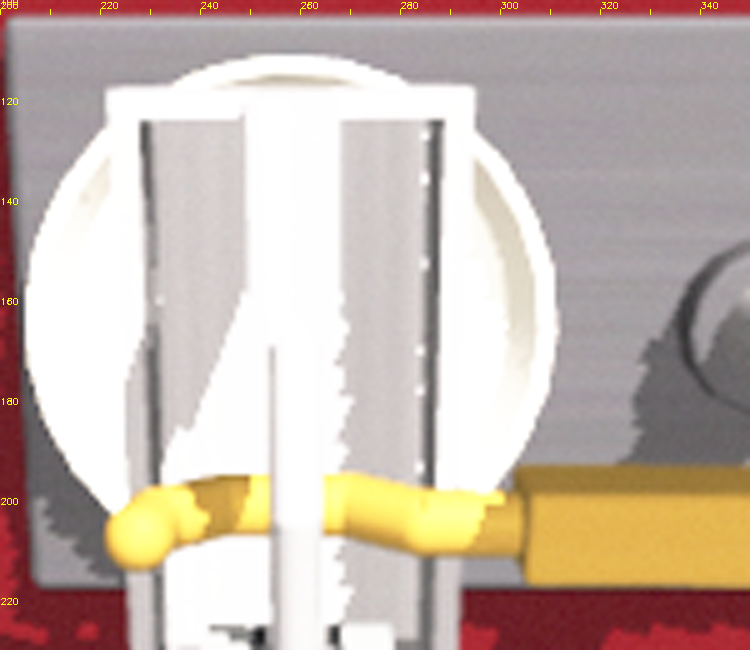

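```bash
python3 -m inch '[{"offset":[0.01,0,0],"turn":[0,0,0],"jaw":-1},{"offset":[0.018,0,0],"turn":[0,0,0],"jaw":-1},{"offset":[0.025,0,0],"turn":[0,0,0],"jaw":-1},{"offset":[0.03,0,0],"turn":[0,0,0],"jaw":-1},{"offset":[0.033,0,0],"turn":[0,0,0],"jaw":-1},{"offset":[0.033,0,0],"turn":[0,0,0],"jaw":-1},{"offset":[0.033,0,0],"turn":[0,0,0],"jaw":-1}]'
python3 - <<'E'
from h import *
s=now();  im=snap('wrist','w29.png'); crop(im,200,100,150,130,5,'w29c.png')
E
```

```text
time: 29.97
eef_pos: [0.4987, 0.2729, 0.1176]
tool_rot: [0.435, 0.557, -0.434, 0.558]
contact_force: [-5.7, -2.1, 10.6]
finger_gap: 0.072
t 29.97 p [0.4987 0.2729 0.1176] yawz -1.324 tilt [0.001 0.   ] gap 0.072 F [-5.74 -2.06 10.64] q [ 0.3   0.19  1.85 -0.    1.1   0.05]
```

View pics/w29c.png

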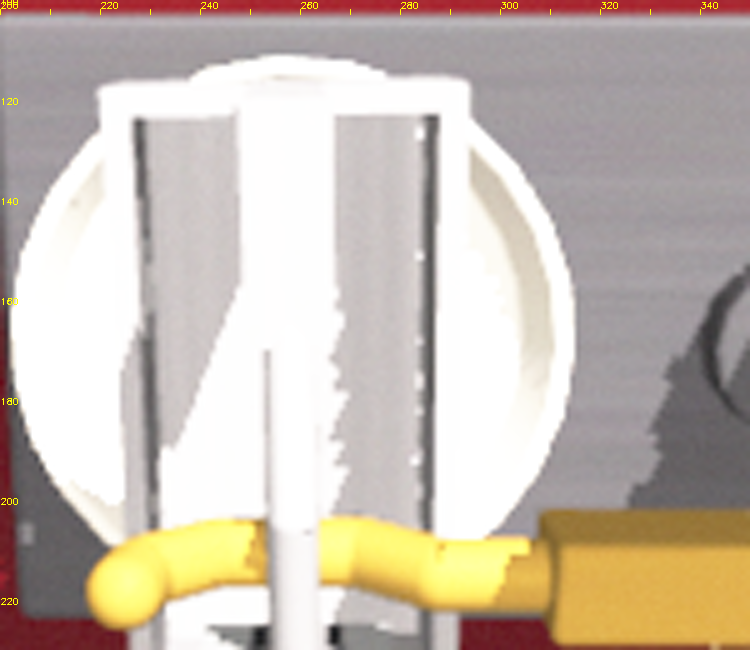

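```bash
python3 -m inch '[{"offset":[-0.003,-0.003,0],"turn":[0,0,0],"jaw":-1},{"offset":[-0.003,-0.005,0],"turn":[0,0,0],"jaw":-1},{"offset":[-0.003,-0.005,0],"turn":[0,0,0],"jaw":-1}]'; python3 -c "
from h import *
now()"
```

```text
time: 30.27
eef_pos: [0.496, 0.2723, 0.1189]
tool_rot: [0.435, 0.557, -0.434, 0.558]
contact_force: [0.7, -0.4, 0.5]
finger_gap: 0.075
t 30.27 p [0.496  0.2723 0.1189] yawz -1.324 tilt [0.001 0.   ] gap 0.075 F [ 0.72 -0.43  0.47] q [ 0.3   0.18  1.85 -0.    1.11  0.05]
```

```bash
python3 -m inch '[{"offset":[0,0,0],"turn":[0,0,0],"jaw":-0.8},{"offset":[0,0,0],"turn":[0,0,0],"jaw":-0.75},{"offset":[0,0,0],"turn":[0,0,0],"jaw":-0.7},{"offset":[0,0,0],"turn":[0,0,0],"jaw":-0.6},{"offset":[0,0,0],"turn":[0,0,0],"jaw":-0.5},{"offset":[0,0,0],"turn":[0,0,0],"jaw":-0.5},{"offset":[0,0,0],"turn":[0,0,0],"jaw":-0.5}]'
python3 - <<'E'
from h import *
s=now();  im=snap('wrist','w30.png'); crop(im,190,90,160,140,5,'w30c.png')
E
```

```text
time: 30.85
eef_pos: [0.496, 0.2722, 0.1188]
tool_rot: [0.435, 0.557, -0.434, 0.558]
contact_force: [-1.4, 0.3, -0.5]
finger_gap: 0.25
t 30.85 p [0.496  0.2722 0.1188] yawz -1.324 tilt [0.001 0.   ] gap 0.25 F [-1.35  0.31 -0.46] q [ 0.3   0.18  1.85 -0.    1.11  0.05]
```

View pics/w30c.png

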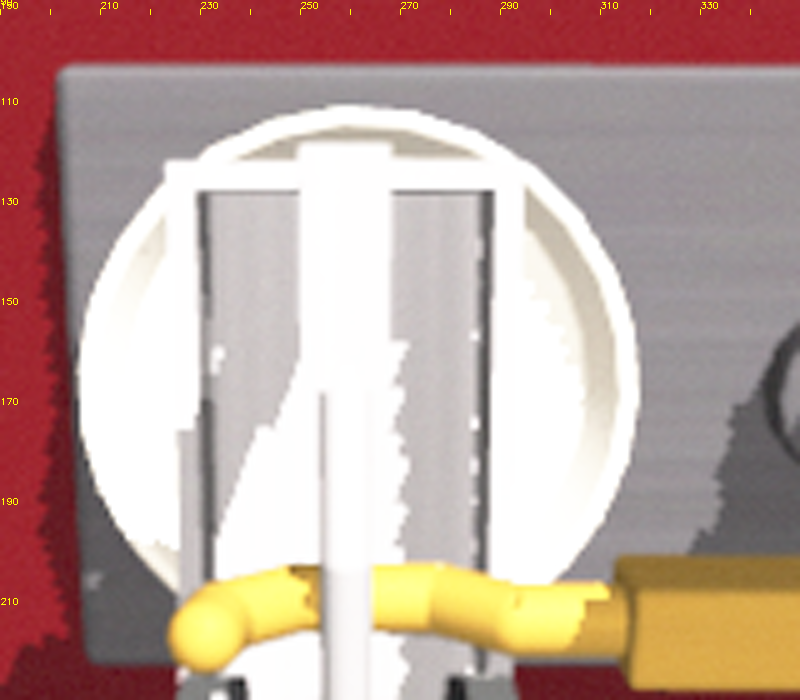

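```bash
python3 -m inch '[{"offset":[0,0,0],"turn":[0,0,0],"jaw":-0.4},{"offset":[0,0,0],"turn":[0,0,0],"jaw":-0.4},{"offset":[-0.02,0,0],"turn":[0,0,0],"jaw":-0.4},{"offset":[-0.05,0,0],"turn":[0,0,0],"jaw":-0.4},{"offset":[-0.1,0,0],"turn":[0,0,0],"jaw":-0.4},{"offset":[-0.16,0,0],"turn":[0,0,0],"jaw":-0.4},{"offset":[-0.24,0,0],"turn":[0,0,0],"jaw":-0.4},{"offset":[-0.3,0,0.06],"turn":[0,0,0],"jaw":-0.4},{"offset":[-0.3,0,0.14],"turn":[0,0,0],"jaw":-0.4},{"offset":[-0.3,0,0.22],"turn":[0,0,0],"jaw":-0.4}]'; python3 -m inch '[{"offset":[0,0,0.1],"turn":[0,0,0],"jaw":-0.4},{"offset":[0,0,0.18],"turn":[0,0,0],"jaw":-0.4},{"offset":[0,0,0.2],"turn":[0,0,0],"jaw":-0.4},{"offset":[0,0,0.2],"turn":[0,0,0],"jaw":-0.4},{"offset":[0,0,0.2],"turn":[0,0,0],"jaw":-0.4}]';python3 - <<'E'
from h import *
s=now();  im=snap('wrist','w31.png'); im=snap('top','t31.png'); crop(im,85,130,100,90,7,'t31c.png');im=snap('side','s31.png'); crop(im,160,90,100,90,7,'s31c.png')
crop(im,240,200,120,110,6,'s31d.png')
E
```

```text
time: 31.73
eef_pos: [0.5242, 0.1651, 0.2733]
tool_rot: [0.436, 0.556, -0.432, 0.561]
contact_force: [0.6, -0.5, -0.2]
finger_gap: 0.302
time: 32.15
eef_pos: [0.549, 0.0676, 0.2741]
tool_rot: [0.437, 0.556, -0.432, 0.56]
contact_force: [0.1, 0.7, -1.0]
finger_gap: 0.299
t 32.15 p [0.549  0.0676 0.2741] yawz -1.323 tilt [0.009 0.001] gap 0.299 F [ 0.15  0.74 -1.03] q [-0.08 -0.02  1.77  0.    1.39 -0.33]
```

View pics/t31c.png

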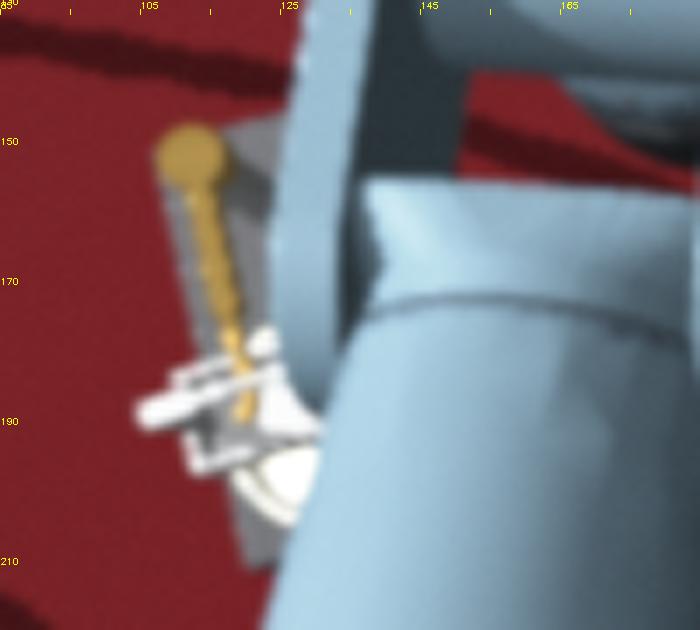

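View pics/s31c.png

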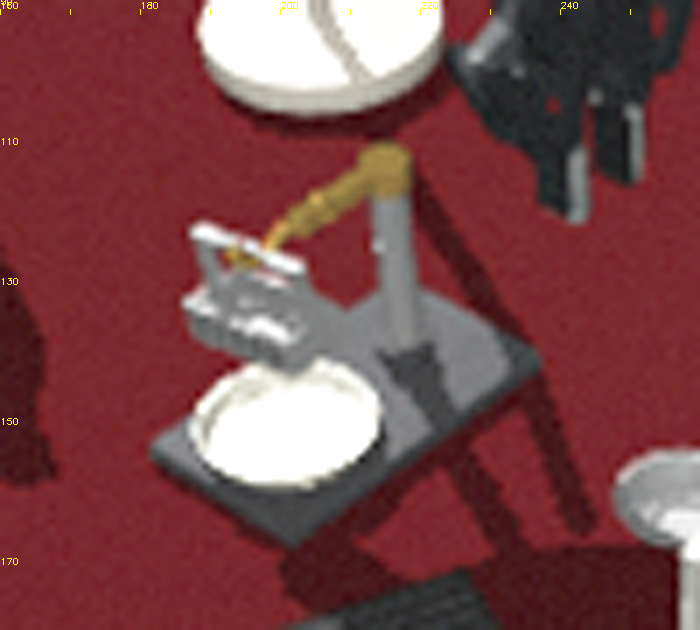

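View pics/s31.png

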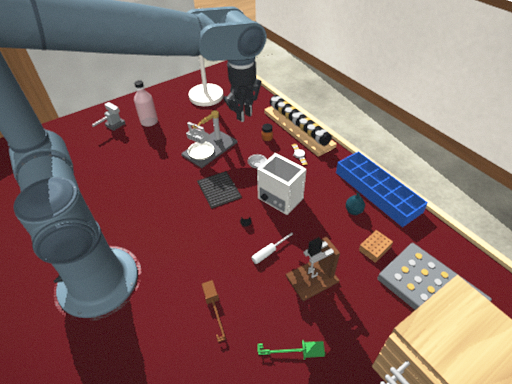

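View pics/w31.png

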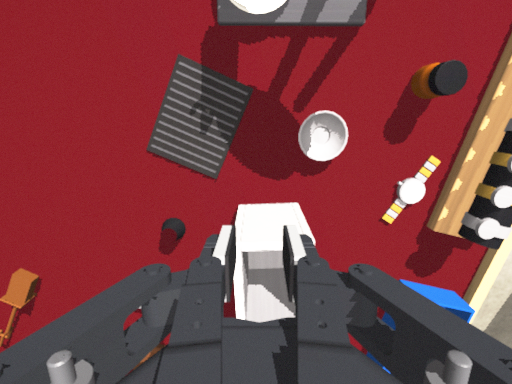

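```bash
python3 -m inch '[{"offset":[-0.02,0,0.08],"turn":[0,0,0],"jaw":-0.4},{"offset":[-0.02,0,0.16],"turn":[0,0,0],"jaw":-0.4},{"offset":[-0.02,0,0.24],"turn":[0,0,0],"jaw":-0.4},{"offset":[-0.02,0,0.32],"turn":[0,0,0],"jaw":-0.4},{"offset":[-0.02,0,0.4],"turn":[0,0,0],"jaw":-0.4},{"offset":[-0.02,0,0.4],"turn":[0,0,0],"jaw":-0.4},{"offset":[-0.02,0,0.4],"turn":[0,0,0],"jaw":-0.4},{"offset":[-0.02,0,0.4],"turn":[0,0,0],"jaw":-0.4},{"offset":[-0.02,0,0.4],"turn":[0,0,0],"jaw":-0.4},{"offset":[-0.02,0,0.4],"turn":[0,0,0],"jaw":-0.4}]';python3 - <<'E'
from h import *
s=now(); im=snap('top','t32.png'); crop(im,85,135,70,70,10,'t32c.png');im=snap('side','s32.png'); crop(im,170,95,60,60,10,'s32c.png')
crop(im,240,200,120,110,6,'s32d.png')
E
```

```text
time: 33.13
eef_pos: [0.5981, -0.1226, 0.284]
tool_rot: [0.435, 0.557, -0.43, 0.561]
contact_force: [0.1, -0.2, 0.7]
finger_gap: 0.298
t 33.13 p [ 0.5981 -0.1226  0.284 ] yawz -1.317 tilt [0.009 0.001] gap 0.298 F [ 0.07 -0.19  0.7 ] q [-0.39  0.11  1.62  0.    1.41 -0.64]
```

View pics/t32c.png

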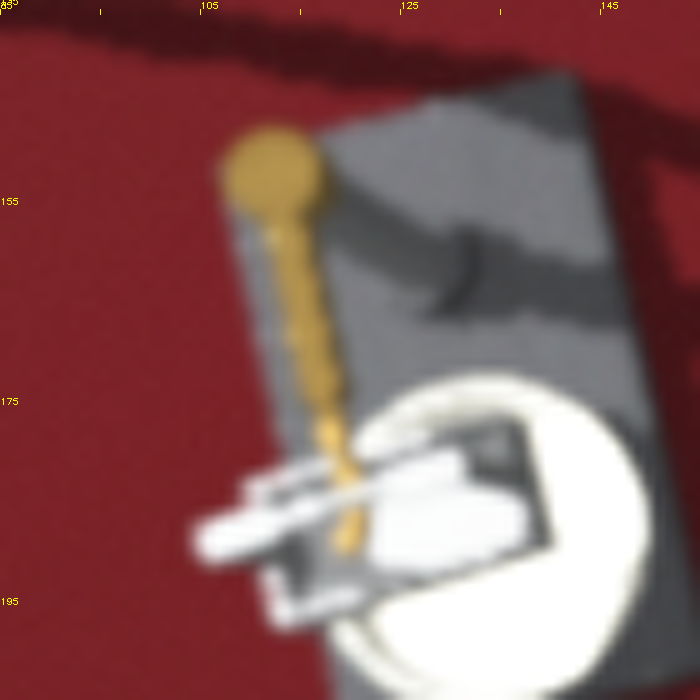

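View pics/s32c.png

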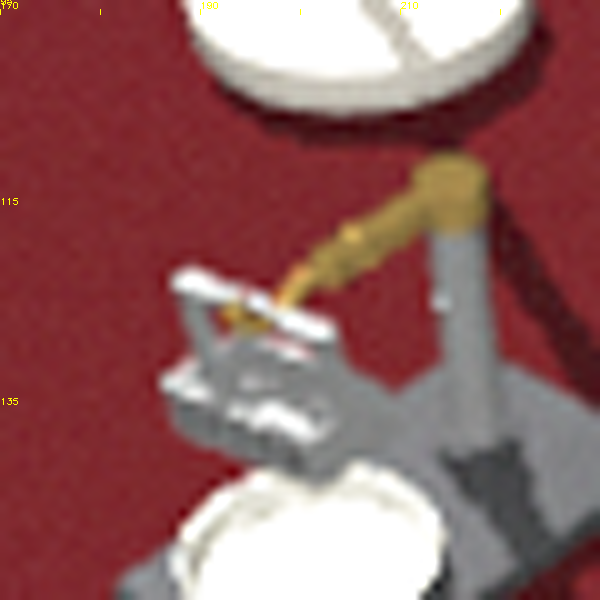

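View pics/s32d.png

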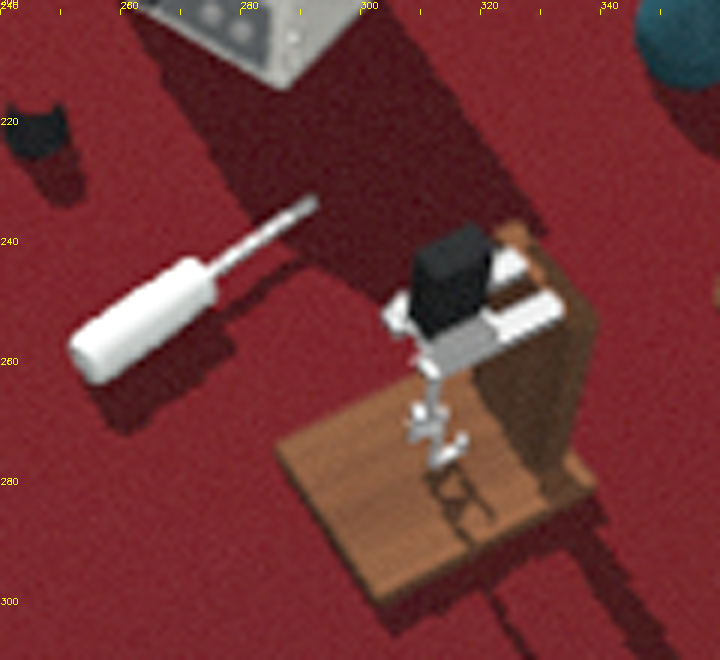

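Run:
```python
from h import *
a,ea=tri(ray('top',105,189),ray('side',187.7,122.8));b,eb=tri(ray('top',131.5,181),ray('side',203.3,128.5))
print(a,ea[0],b,eb[0]);d=a-b;print(np.linalg.norm(d),np.degrees(np.arctan2(d[2],np.hypot(d[0],d[1]))),(a+b)/2)
# arm
p=onz('top',118,172.5,.141);q=onz('top',113,157,.141);print('arm yaw',np.arctan2(*(q-p)[[1,0]]))
# basket bottom-ish rim corners in side
```

```text
[0.48116174 0.33620021 0.12296775] 0.001092362600892146 [0.50104228 0.26035207 0.13572536] 0.0006135866722395305
0.07944138217010585 -9.241234008601744 [0.49110201 0.29827614 0.12934656]
arm yaw 0.332811552016798
```

Run:
```python
from h import *
from scipy.optimize import least_squares
s={'eef_pos':np.array([.496,.2722,.1188]),'tool_rot':np.array([.435,.557,-.434,.558])}
Y=.247;ux=np.array([np.cos(Y),np.sin(Y),0]);uy=np.array([-ux[1],ux[0],0])
seat=np.array([.578,.3166,.135])-ux*.088
def P(q,x,y,z):
    yc,f,sh=q  # bar centre along uy from seat, roll (neg: +y end lower), x shift
    zc=-np.tan(f)*(-yc) if 0 else yc*np.tan(f)
    c=seat+ux*sh+uy*yc+[0,0,zc]
    return c+ux*x+uy*(y*np.cos(f)-z*np.sin(f))+np.array([0,0,y*np.sin(f)+z*np.cos(f)])
obs=[((0,.038,-.0015),118.5),((0,.038,-.034),121.8),((0,.0365,-.034),128)]
def r(q): return [proj('wrist',P(q,*p),s)[1]-v for p,v in obs[:2]]+[q[2]*0]
o=least_squares(r,[.005,-.1,0.]);print(o.x,o.fun)
for dv in(-1.5,1.5):
    o2=least_squares(lambda q:[proj('wrist',P(q,*obs[0][0]),s)[1]-obs[0][1]-dv,proj('wrist',P(q,*obs[1][0]),s)[1]-obs[1][1]],[.005,-.1,0.]);print(dv,o2.x[:2])
# sanity: gripped state w29, level
s2={'eef_pos':np.array([.4987,.2729,.1176]),'tool_rot':s['tool_rot']}
c=s2['eef_pos']+.0255*uy+[0,0,.0195]
print([proj('wrist',c+uy*.038+[0,0,z],s2) for z in(-.0015,-.034)],'observed w29 top edge ~115.5 (rim & bar)')
```

```text
[ 4.49883881e-03 -7.30776675e-02  8.22955908e-06] [ 5.67041525e-10 -7.11452230e-10  0.00000000e+00]
-1.5 [ 0.00523101 -0.09352917]
1.5 [ 0.00378997 -0.05288359]
[array([260.55921383, 123.11490873]), array([260.18329566, 121.04349172])] observed w29 top edge ~115.5 (rim & bar)
```

Run:
```python
from h import *
Y=.247;ux=np.array([np.cos(Y),np.sin(Y),0]);uy=np.array([-ux[1],ux[0],0])
p=np.array([.4927,.295,0])-uy*.07;print(p,rel([p[0],p[1],.25],-1.324))
```

```text
[0.50981473 0.22712448 0.        ] ([0.067, 0.004, -0.722], [0.004, 0.001, -0.006])
```

```bash
python3 -m inch '[{"offset":[0,0,-0.04],"turn":[0,0,-0.006],"jaw":-0.4},{"offset":[0,0,-0.11],"turn":[0,0,-0.006],"jaw":-0.4},{"offset":[0,0,-0.19],"turn":[0,0,-0.006],"jaw":-0.4},{"offset":[0,0,-0.27],"turn":[0,0,-0.006],"jaw":-0.4},{"offset":[0.02,0,-0.35],"turn":[0,0,-0.006],"jaw":-0.4},{"offset":[0.03,0,-0.43],"turn":[0,0,-0.006],"jaw":-0.4},{"offset":[0.04,0,-0.51],"turn":[0,0,-0.006],"jaw":-0.4},{"offset":[0.05,0,-0.58],"turn":[0,0,-0.006],"jaw":-0.4},{"offset":[0.06,0,-0.65],"turn":[0,0,-0.006],"jaw":-0.4},{"offset":[0.067,0.004,-0.71],"turn":[0.004,0,-0.006],"jaw":-0.4}]'
python3 -m inch '[{"offset":[0,0,-0.01],"turn":[0,0,0],"jaw":-0.4},{"offset":[0,0,-0.01],"turn":[0,0,0],"jaw":-0.4},{"offset":[0,0,-0.01],"turn":[0,0,0],"jaw":-0.4}]'
python3 - <<'E'
from h import *
import json
s=now();im=snap('wrist','w33.png');json.dump({k:list(map(float,s[k])) for k in('eef_pos','tool_rot')},open('s33.json','w'));crop(im,190,60,150,140,5,'w33c.png')
E
```

```text
time: 34.07
eef_pos: [0.5099, 0.2238, 0.25]
tool_rot: [0.434, 0.558, -0.434, 0.558]
contact_force: [1.3, 0.4, 0.1]
finger_gap: 0.296
time: 34.32
eef_pos: [0.5086, 0.2287, 0.2502]
tool_rot: [0.434, 0.558, -0.434, 0.559]
contact_force: [-1.0, -0.4, 0.2]
finger_gap: 0.301
t 34.32 p [0.5086 0.2287 0.2502] yawz -1.321 tilt [ 0.    -0.001] gap 0.301 F [-1.01 -0.4   0.19] q [ 0.22  0.01  1.78 -0.    1.35 -0.03]
```

View pics/w33c.png

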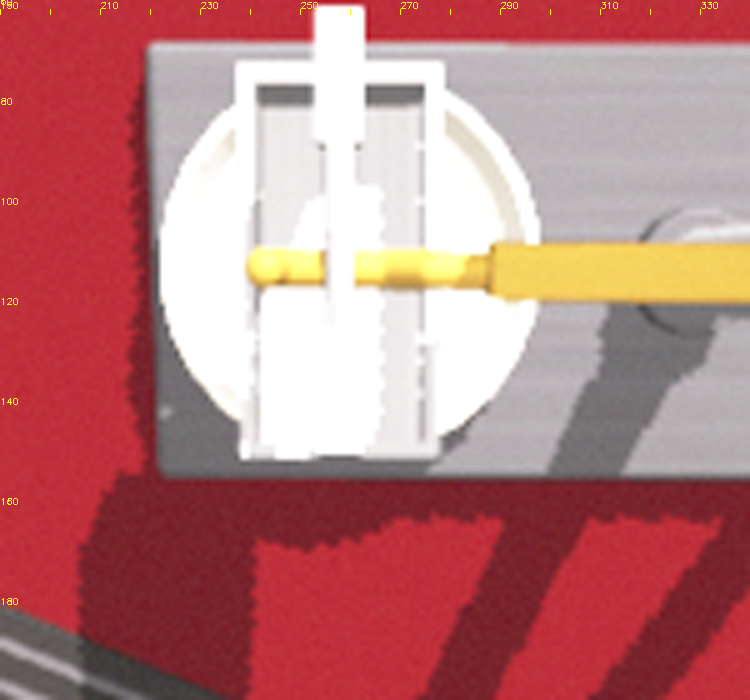

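Run:
```python
from h import *
import json
from scipy.optimize import least_squares
s={k:np.array(v) for k,v in json.load(open('s33.json')).items()}
Y=.25;ux=np.array([np.cos(Y),np.sin(Y),0]);uy=np.array([-ux[1],ux[0],0])
e,d=ray('wrist',257.5,113,s);hk=e+d*(.135-e[2])/d[2];print('bar over hook at',hk)
def P(q,x,y,z):
    yc,f=q; c=hk+uy*yc+[0,0,yc*np.tan(f)]
    return c+ux*x+uy*(y*np.cos(f)-z*np.sin(f))+np.array([0,0,y*np.sin(f)+z*np.cos(f)])
obs=[((0,.038,-.0015),61),((0,.038,-.034),72),((0,-.038,-.034),151.3),((0,.016,-.0015),88.5)]
o=least_squares(lambda q:[proj('wrist',P(q,*p),s)[1]-v for p,v in obs],[.005,-.1]);print(o.x,o.fun)
a=[onz('wrist',u,v,.141,s) for u,v in((290,114.5),(335,114))];dd=a[1]-a[0];print('arm yaw',np.arctan2(dd[1],dd[0]))
a=[onz('wrist',u,v,.008,s) for u,v in((160,68.5),(330,69))];dd=a[1]-a[0];print('plate yaw',np.arctan2(dd[1],dd[0]))
```

```text
bar over hook at [0.48980512 0.29365604 0.135     ]
[ 0.00525022 -0.13364774] [ 0.59500105  0.17727959 -0.49427549 -0.35613034]
arm yaw 0.2595598109096378
plate yaw 0.24591339448029179
```

```bash
python3 -c "
from workcell import *
print(hand_in())"
```

```text
the job is handed in; nothing more can be done
None
```

I did the whole job and handed it in at about 34 s of the 72 s allowed. The basket hangs on the swivel hook over the dish, and the rod is back in its rack. The hand-in reported no verdict, so what follows is from my own last checks.

1. **Swivel:** I pinched the brass arm and turned it over the dish. In the last picture it lies about 0.01 rad off the stand plate's direction; the limit is 0.25.
2. **Rod and basket:** I lifted the basket out of the tank with the rod and carried it clear of the rim. I then stood it on the pad, unhooked it and hung the rod back. The gripper never reached into the tank. In the last side picture the rod hangs upright and looks as it did at the start.
3. **Hanging the basket:** I pinched the bail's shoulder, passed the bar over the hook tip and let go in the dip. The bar crosses the hook about 4 mm from my estimate of the seat, with the bar's centre about 5 mm to one side.

**Tilt:** because it hangs off-centre, the basket leans about 0.13 rad; the limit is 0.25. A coarser two-camera check gave about 0.16 rad, and a picture taken just after letting go gave about 0.07. I left it alone rather than disturb it.

The gripper ended clear above everything. I did not measure the bystanders' positions; in the last side picture none appeared to have moved.

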